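# Load the face-shield battery packs into their latching charging docks

### The arm

A 7-joint arm with a two-finger parallel gripper is mounted at the origin on the work surface. World frame = base frame: x ahead of the robot, y to its left, z up, the work surface at z = 0. Lengths are in m, angles in rad, forces in N, time in s.
With the tool pointing down it reaches from about 0.35 to 0.9 m from the base axis. Payload 8.1 kg.
Tool frame: the origin (TCP) lies on the centre line of the jaws, within the pads' length; the fingertips stand 14 mm ahead of it and the grasp point (between the pads) lies 5 mm behind it (arm.tip_reach is the distance from the TCP to the fingertips, in m); z points along the fingers, y is the direction in which the jaws open and shut (so a half turn about z gives the same grasp; the last joint's range is limited). The gripper opens to 92 mm and grips with 3 to 60 N. Pads are 19 mm wide; open, the fingers measure 130 mm over their backs; the gripper's body (75 mm by 190 mm) begins 47 mm behind the grasp point.
Start: joints at [-1.345, 0.434, 0.025, 1.573, -0.012, 1.134, -0.075], TCP at [0.202, 0.592, 0.241] pointing down, gripper open.
Joint ranges: [-2.62, 2.62], [-0.44, 2.09], [-1.27, 1.32], [0.08, 2.57], [-1.32, 4.46], [0.12, 2], [-2.74, 2.74]. Speed limits (rad/s): [2.22, 2.22, 3.01, 3.01, 3.14, 3.14, 3.14].

### API

Orientations are given as a rotation vector (axis times angle).
In Python, from cell import sensors, vision, arm, nets gives the robot as it stands.
- The arm moves only by the shell command python3 -m handwheel 'ROWS' [FORCE]. ROWS is JSON, a list of rows, each an object of numbers: "tx", "ty", "tz": the shift along the tool's x, y, z in cm; "wx", "wy", "wz": the turn, a rotation vector about the tool's x, y, z in degrees; "claw": the opening, from 0 (shut) to 1 (fully open). A call has 1 to 12 rows; each row is the pose to reach, as a shift and turn from the pose commanded when the call began, along the tool's axes at that moment; what a row does not reach only later rows make up. A row lasts 1/12 s, in which the tool goes at most 41.7 mm and 7.16 degrees, less where a joint would pass 70% of its speed; a pose out of reach is approached as far as the arm can. A call with a gripper value outside its range is refused whole. The fingers move at their own pace and stop on an object; FORCE is the grip in N (left out, the last holds). Time passes only in rows, so rows that repeat a pose let the fingers close. It gives the time, the measured TCP pose, the force and the opening at its end, in the units of the state.
- sensors.observe(): the state, without advancing time (a new reading comes with each control period).
- vision.get_image(name): name is "scene" or "side" or "wrist"; returns (picture, depth): 420x560x3 uint8, blue, green, red; 420x560 float32, m along the optical axis (not along the pixel's ray), 0 where there is no reading.
- vision.camera_model(name): a dict with "K" (3x3 intrinsics, pixels), "xyz" and "attitude" of the camera in the world; the wrist camera has in their place "hand_eye" (4x4, takes a point from camera to tool coordinates, whose origin is the TCP and whose axes are the flange's). Camera axes: x right, y down, z forward; pixel columns grow to the right and rows downward; lengths in m; the calibration is good to about 2 mm. The wrist camera is an equidistant fisheye: a pixel r from the principal point sees the ray r / f radians off the axis. A picture is of the moment at which its call begins: read the wrist's pose just before it. camera_model takes no time and is no camera call.
- arm.sign_off(): hands the job in, once; it reports no verdict.
Trained networks look in the newest picture that a camera, given by its name, has taken for a name from the list of things; names that differ only in an ending like _2 or _b are one class to them, and where a whole thing is asked for, a point or a joint stands for the part that bears it (a point fixed in the world has none). Each returns a list of dicts, best first, with "score" (0 to 1); they miss things now and then, are a little off and sometimes report something else, mostly with a low value. They report only what shows in the picture. A call takes as long as a camera call. They do not tell look-alikes from the thing itself.
- nets.cut_out(label, camera): "region" (420x560 bool, what is visible of it) and "uv" ([column, row] in pixels, amid what is visible of it).
The state is a dict: "clock": time; "joints": joint angles; "dq": joint speeds; "joint_efforts": joint torques, N m; "position": TCP position; "ee_rot": TCP orientation; "force": force on the tool from outside, world axes, zero at the start; "ft_torque": the same for the moment, N m; "width": opening from 0.0 (shut) to 1.0 (fully open).
Only numpy, scipy, OpenCV 4.12 (cv2) and the standard library are available. Lean on these libraries where they do the work, as an engineer would, in place of code of your own. Each camera call takes 0.05 s, during which the arm holds its last target.

### The job

Put the orange battery pack in the orange charging dock and the teal pack in the teal dock: press that dock's thumb tab to open its latch, lower the pack in (do not drop it) and push it fully home so that the latch snaps shut over it. Let go of both packs, and leave the grey pack and everything else on the bench where it is.

Things in the scene. Friction and masses are not known exactly. Their poses are not given: they have to be found in the camera images.
- pack_orange_center (a point): Centre, 35 mm over the underside, of the orange battery pack: 0.2 to 0.4 kg, 70 mm tall, standing upright on the bench. Pale grey foot 100 (x) x 30 (y) x 22 mm high, on its middle its orange tower 66 x 30 x 48 mm high, leaving a 17 mm long ear at each end of the foot. z up, x along the length, same both ways round. Grip it across the tower's 30 mm.
- seat_orange (a point): Where the orange pack's centre lies when fully home in the orange dock, a pocket open at the top with orange cheeks, flared rims, play 4 mm each way along x, 2.5 mm along y. Dock axes: z up, x along its length (the pack's x, either way round), latch at its -x end, nearest the robot. Pocket floor 35 mm below this point, 26 mm over the bench; rims 5 mm below this point.
- tab_orange (a point): Middle of the top of the orange dock's latch tab (42 x 18 mm, sloping up away from the dock); it moves with the latch. Shut: 86 mm from the seat point towards the dock's -x, 67.5 mm over the bench. Press straight down here with shut fingertips by 20 mm (4 to 8 N): past half-way the latch flips fully open and stays so. Pushing on its steel nose does not open it.
- latch_orange (a joint): Angle of the orange dock's over-centre latch: 0 shut, its nose over the pocket's end, 2 mm above a seated pack's ear; 0.8 rad open; flips at about 0.42, rests only at the ends. When open its toe stands 20 mm out of the pocket's floor, 20 mm from the middle: a pack pushed down to the floor (up to 8 N) trips it, and it snaps shut over the ear.
- pack_teal_center (a point): Centre, 35 mm over the underside, of the teal battery pack: 0.2 to 0.4 kg, 70 mm tall, standing upright on the bench. Pale grey foot 100 (x) x 30 (y) x 22 mm high, on its middle its teal tower 66 x 30 x 48 mm high, leaving a 17 mm long ear at each end of the foot. z up, x along the length, same both ways round. Grip it across the tower's 30 mm.
- seat_teal (a point): Where the teal pack's centre lies when fully home in the teal dock, a pocket open at the top with teal cheeks, flared rims, play 4 mm each way along x, 2.5 mm along y. Dock axes: z up, x along its length (the pack's x, either way round), latch at its -x end, nearest the robot. Pocket floor 35 mm below this point, 26 mm over the bench; rims 5 mm below this point.
- tab_teal (a point): Middle of the top of the teal dock's latch tab (42 x 18 mm, sloping up away from the dock); it moves with the latch. Shut: 86 mm from the seat point towards the dock's -x, 67.5 mm over the bench. Press straight down here with shut fingertips by 20 mm (4 to 8 N): past half-way the latch flips fully open and stays so. Pushing on its steel nose does not open it.
- latch_teal (a joint): Angle of the teal dock's over-centre latch: 0 shut, its nose over the pocket's end, 2 mm above a seated pack's ear; 0.8 rad open; flips at about 0.42, rests only at the ends. When open its toe stands 20 mm out of the pocket's floor, 20 mm from the middle: a pack pushed down to the floor (up to 8 N) trips it, and it snaps shut over the ear.
- rack: Charging rack on the bench, an aluminium base plate 150 x 310 mm with a low grey spine along its +x edge; the three docks (orange, teal, grey) stand on it in a row along its y, 95 mm apart, in any order. Origin on the bench below the middle dock's centre; the docks' x is the rack's x.
- pack_grey_center (a point): Centre, half-way up, of the grey pack, same shape, already latched in the third dock (grey): leave it.
- wash_red_center (a point): Centre of a white plastic wash bottle with a red spout tip, 62 mm across, 190 mm tall: a bystander.
- wash_blue_center (a point): Centre of a white plastic wash bottle with a blue spout tip, 62 mm across, 190 mm tall: a bystander.
- marker: White and black marker pen 132 mm long, 14 mm thick, lying along its x; origin under its middle: a bystander.
- sleeve: Black rubber sleeve, 28 mm across, 55 mm tall, standing; origin at its underside: a bystander.
- dresser: Grey dressing stone 65 x 24 x 24 mm lying; origin under its middle: a bystander.
- clamp: Blue and black bar clamp 260 mm long with yellow pads, lying flat; origin under its middle: a bystander.
- pack_orange: The whole orange pack; origin at the centre of its underside, axes as for its centre point.
- pack_teal: The whole teal pack; origin at the centre of its underside, axes as for its centre point.
There are look-alikes about, which are no part of the job. Leave any purple look-alike of the pack_orange alone. Leave any pink look-alike of the pack_teal alone.

How it is judged:
On the way, in this order (a step that is already met when the one before it is completed fails the run):
1. the latch of the orange or the teal dock has been pressed open (value of joint any of latch_orange, latch_teal above 0.6 rad), for 0.1 s.
2. one of the two packs is home in its own dock with the latch shut over it (((value of joint latch_orange below 0.1 rad and angle between the x axis of pack_orange_center and the x axis of seat_orange, either way round below 0.08 rad and angle between pack_orange_center's own z axis and vertical below 0.06 rad and x of pack_orange_center in the frame of seat_orange between -0.006 and 0.006 m and y of pack_orange_center in the frame of seat_orange between -0.005 and 0.005 m and z of pack_orange_center in the frame of seat_orange between -0.003 and 0.003 m) or (value of joint latch_teal below 0.1 rad and angle between the x axis of pack_teal_center and the x axis of seat_teal, either way round below 0.08 rad and angle between pack_teal_center's own z axis and vertical below 0.06 rad and x of pack_teal_center in the frame of seat_teal between -0.006 and 0.006 m and y of pack_teal_center in the frame of seat_teal between -0.005 and 0.005 m and z of pack_teal_center in the frame of seat_teal between -0.003 and 0.003 m))), for 0.2 s.
At the end, for the whole second after the job is handed in: Orange and teal packs each fully down in the dock of their own colour (centre within 6 mm of the seat point along the dock, 5 mm across it and 3 mm in height, in line with the dock either way round within 0.08 rad, upright within 0.06 rad), at rest, and both latches snapped shut (below 0.1 rad) (value of joint each of latch_orange, latch_teal below 0.1 rad and angle between the x axis of pack_orange_center and the x axis of seat_orange, either way round below 0.08 rad and angle between each of pack_orange_center, pack_teal_center's own z axis and vertical below 0.06 rad and x of pack_orange_center in the frame of seat_orange between -0.006 and 0.006 m and y of pack_orange_center in the frame of seat_orange between -0.005 and 0.005 m and z of pack_orange_center in the frame of seat_orange between -0.003 and 0.003 m and linear speed of each of pack_orange, pack_teal below 0.02 m/s and angle between the x axis of pack_teal_center and the x axis of seat_teal, either way round below 0.08 rad and x of pack_teal_center in the frame of seat_teal between -0.006 and 0.006 m and y of pack_teal_center in the frame of seat_teal between -0.005 and 0.005 m and z of pack_teal_center in the frame of seat_teal between -0.003 and 0.003 m); the robot touches nothing.
It fails at once if a bystander on the bench is moved by more than 30 mm (distance of any of wash_red_center, wash_blue_center, marker, sleeve, dresser, clamp from where it was at the start of the episode above 0.03 m).
It fails at once if the grey pack is moved by more than 10 mm (distance of pack_grey_center from where it was at the start of the episode above 0.01 m).
It fails at once if a pack is dropped or rammed into its dock (faster than 0.5 m/s at or in its mouth) ((horizontal distance between pack_orange_center and seat_orange below 0.03 m and z of pack_orange_center in the frame of seat_orange below 0.06 m and linear speed of pack_orange above 0.5 m/s) or (horizontal distance between pack_teal_center and seat_teal below 0.03 m and z of pack_teal_center in the frame of seat_teal below 0.06 m and linear speed of pack_teal above 0.5 m/s)).
It also fails if it takes over 67 s, if anything falls off the work surface, if the arm or the gripper's body presses on something with over 40 N, if the wrist force passes 120 N, or if a joint passes its speed limit or range.

## Working session

There is one attempt and no reset: what is moved stays moved. The work goes in short steps, Python scripts to look and compute and a shell command to move; the robot and the scene stay as the last step left them, time stands still between calls to the robot, and variables do not carry over. Pictures are saved under pics/ and viewed, and the job is handed in when it is done.

```bash
ls; mkdir -p pics; python3 - <<'E'
from cell import sensors, vision, arm, nets
import cv2
s=sensors.observe(); print(s)
for n in ("scene","side","wrist"):
    print(n,vision.camera_model(n))
    p,d=vision.get_image(n); cv2.imwrite(f"pics/{n}0.png",p)
    import numpy as np; np.save(f"pics/{n}0d.npy",d)
print(sensors.observe()['clock'])
E
```

```text
pics
{'clock': 0.0, 'joints': array([-1.34460988,  0.43518913,  0.0249639 ,  1.57412169, -0.01160886,
        1.13399937, -0.07508395]), 'dq': array([ 1.87721787e-03, -4.97871243e-04,  1.83294938e-04,  4.39011007e-04,
       -2.79260325e-04, -8.35267132e-05, -7.71927744e-04]), 'joint_efforts': array([ 2.45889050e-04, -6.67853594e+01,  9.85198505e-01, -3.14456642e+01,
       -6.05883636e-02,  4.31636441e-02,  1.94032805e-04]), 'position': array([0.20169239, 0.59102921, 0.23995637]), 'ee_rot': array([-5.14189107e-01, -3.09909719e+00,  2.46178393e-03]), 'force': array([ 0.29635635,  0.70376181, -0.23630079]), 'ft_torque': array([ 0.02817917,  0.01499828, -0.00872682]), 'width': 0.9969055575641561}
scene {'K': array([[423.92821704,   0.        , 273.83620956],
       [  0.        , 423.92821704, 208.66088485],
       [  0.        ,   0.        ,   1.        ]]), 'xyz': array([ 1.10156608, -0.58014623,  0.93627838]), 'attitude': array([-2.26764456, -0.8821891 ,  0.338858  ])}
side {'K': array([[395.83551306,   0.        , 281.246976  ],
       [  0.        , 395.83551306, 216.65646088],
       [  0.        ,   0.        ,   1.        ]]), 'xyz': array([ 0.36392858, -0.9728915 ,  0.90683239]), 'attitude': array([-2.27229031,  0.2419475 , -0.11617892])}
wrist {'K': array([[325.1922621 ,   0.        , 284.2485415 ],
       [  0.        , 325.1922621 , 213.00739925],
       [  0.        ,   0.        ,   1.        ]]), 'hand_eye': array([[-3.31791304e-05, -9.60543133e-01, -2.78131062e-01,
         7.39021669e-02],
       [ 9.99999813e-01,  1.37810572e-04, -5.95230613e-04,
         1.20794833e-04],
       [ 6.10074078e-04, -2.78131030e-01,  9.60542950e-01,
        -1.43591160e-01],
       [ 0.00000000e+00,  0.00000000e+00,  0.00000000e+00,
         1.00000000e+00]])}
0.15
```

View pics/scene0.png

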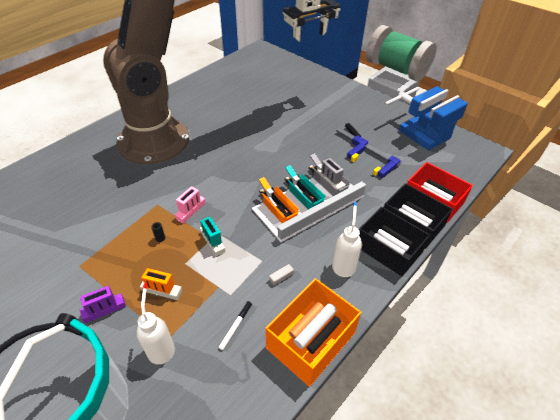

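View pics/side0.png

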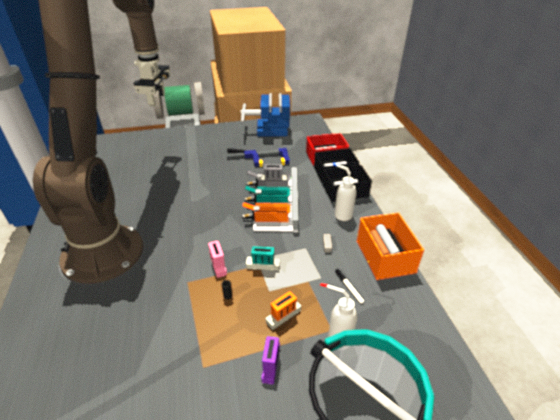

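View pics/wrist0.png

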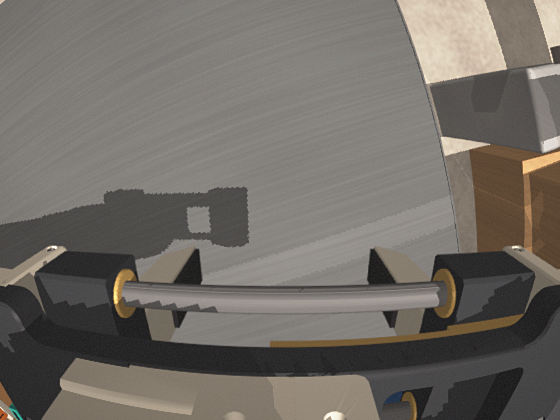

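The scene picture shows these lookalike candidates:
- Packs: orange (157,283), purple (97,302), teal (211,235), pink (189,203).
- Docks: orange (278,202), teal (304,187), and grey with its pack (327,173).
- Other orange or teal things: orange bin (313,335), cable/hoop teal (90,350).

By the description I choose the packs at (157,283) and (211,235).

```bash
cat > h.py <<'E'
import numpy as np, cv2
from scipy.spatial.transform import Rotation as R
from cell import sensors, vision, arm, nets
def cloud(n,p,d,state=None):
    """world xyz per pixel"""
    m=vision.camera_model(n);K=m['K']
    v,u=np.mgrid[:p.shape[0],:p.shape[1]].astype(float)
    x=(u-K[0,2])/K[0,0];y=(v-K[1,2])/K[1,1]
    if n!='wrist':
        P=np.dstack([x*d,y*d,d]); Rm=R.from_rotvec(m['attitude']).as_matrix();t=m['xyz']
    else:
        r=np.hypot(x,y);k=np.tan(np.minimum(r,1.5))/np.maximum(r,1e-9)
        P=np.dstack([x*k*d,y*k*d,d]); H=m['hand_eye']
        Rt=R.from_rotvec(state['ee_rot']).as_matrix()
        Rm=Rt@H[:3,:3];t=Rt@H[:3,3]+state['position']
    W=P@Rm.T+t
    W[d<=0]=np.nan
    return W
def proj(n,X,state=None):
    m=vision.camera_model(n);K=m['K'];X=np.atleast_2d(X)
    if n!='wrist':
        c=(X-m['xyz'])@R.from_rotvec(m['attitude']).as_matrix()
        return np.c_[K[0,0]*c[:,0]/c[:,2]+K[0,2],K[1,1]*c[:,1]/c[:,2]+K[1,2]]
    H=m['hand_eye'];Rt=R.from_rotvec(state['ee_rot']).as_matrix()
    Rm=Rt@H[:3,:3];t=Rt@H[:3,3]+state['position']
    c=(X-t)@Rm;th=np.arctan2(np.hypot(c[:,0],c[:,1]),c[:,2]);rr=np.hypot(c[:,0],c[:,1])
    return np.c_[K[0,0]*th*c[:,0]/rr+K[0,2],K[1,1]*th*c[:,1]/rr+K[1,2]]
def hue(p):return cv2.cvtColor(p,cv2.COLOR_BGR2HSV)
E
python3 - <<'E'
from h import *
from scipy import ndimage
for n in ('scene','side'):
    p=cv2.imread(f'pics/{n}0.png');d=np.load(f'pics/{n}0d.npy');W=cloud(n,p,d);h=hue(p)
    print(n, 'bench z', np.nanmedian(W[150:160,220:240,2]) if n=='scene' else np.nanmedian(W[300:310,150:170,2]))
    for c,lo,hi in (('orange',5,22),('teal',82,98),('purple',130,148),('pink',150,175)):
        m=(h[...,0]>=lo)&(h[...,0]<=hi)&(h[...,1]>150)&(h[...,2]>90)&(W[...,2]>0.02)&(W[...,2]<.12)&(W[...,0]<.95)
        L,k=ndimage.label(m)
        for i in range(1,k+1):
            q=L==i
            if q.sum()<40: continue
            w=W[q];vv,uu=np.nonzero(q)
            top=w[w[:,2]>w[:,2].max()-.012]
            print(c,'px',uu.mean().round(),vv.mean().round(),q.sum(),'z',w[:,2].min().round(3),np.percentile(w[:,2],97).round(3),'mean',np.nanmean(w,0).round(3),'rect top',cv2.minAreaRect((top[:,:2]*1000).astype(np.float32)))
E
python3 - <<'E'
import cv2
p=cv2.imread('pics/scene0.png')
cv2.imwrite('pics/crop1.png',cv2.resize(p[140:320,80:400],None,fx=2.5,fy=2.5,interpolation=cv2.INTER_CUBIC))
E
```

```text
scene bench z 0.00032843711874441794
orange px 281.0 205.0 476 z 0.021 0.057 mean [0.56  0.043 0.042] rect top ((561.7544555664062, 39.74336242675781), (61.35197448730469, 131.02194213867188), 72.26012420654297)
orange px 153.0 272.0 50 z 0.066 0.073 mean [ 0.496 -0.353  0.07 ] rect top ((502.3959655761719, -348.69659423828125), (58.63187026977539, 21.363487243652344), 32.63303756713867)
orange px 160.0 285.0 295 z 0.022 0.07 mean [ 0.523 -0.357  0.049] rect top ((515.784912109375, -359.61297607421875), (69.90819549560547, 27.65398406982422), 45.3427848815918)
orange px 311.0 327.0 3076 z 0.02 0.1 mean [ 0.866 -0.2    0.064] rect top ((871.0276489257812, -199.97439575195312), (129.08135986328125, 171.37075805664062), 0.021314937621355057)
teal px 290.0 171.0 58 z 0.054 0.072 mean [0.5   0.152 0.063] rect top ((500.47344970703125, 150.58079528808594), (19.943782806396484, 34.53053283691406), 71.7092056274414)
teal px 309.0 192.0 299 z 0.023 0.057 mean [0.589 0.136 0.047] rect top ((577.8851318359375, 135.039306640625), (54.637451171875, 123.27066040039062), 76.27264404296875)
teal px 
[... 1081 characters left out ...]
ge px 283.0 307.0 370 z 0.024 0.073 mean [ 0.506 -0.362  0.055] rect top ((509.14208984375, -353.2249755859375), (66.95378112792969, 31.40918731689453), 26.517723083496094)
teal px 273.0 194.0 427 z 0.022 0.056 mean [0.578 0.135 0.041] rect top ((576.7431640625, 136.33761596679688), (59.11544418334961, 111.48432159423828), 80.26350402832031)
teal px 263.0 254.0 266 z 0.026 0.073 mean [ 0.486 -0.169  0.06 ] rect top ((486.8374328613281, -161.47320556640625), (30.913848876953125, 62.41578674316406), 78.08497619628906)
purple px 270.0 367.0 249 z 0.02 0.071 mean [ 0.441 -0.511  0.043] rect top ((454.4153747558594, -494.87762451171875), (60.0272216796875, 23.679309844970703), 45.055545806884766)
```

View pics/crop1.png

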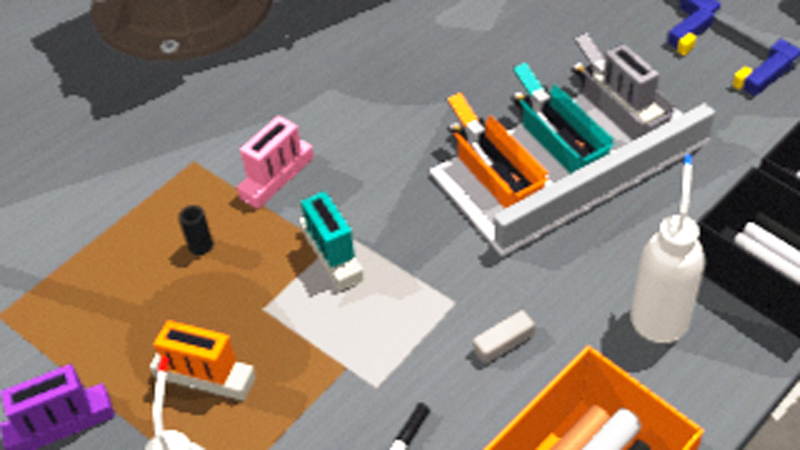

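```bash
cat >> h.py <<'E'
def goal(xyz,yaw_y,s=None):
    """tool-down pose with tool y along yaw_y(deg, world angle of tool y axis, mod 180). prints tx..cm, wx.. deg"""
    s=s or sensors.observe()
    R0=R.from_rotvec(s['ee_rot']);
    best=None
    for k in (0,180):
        a=np.radians(yaw_y+k); y=np.array([np.cos(a),np.sin(a),0]);z=np.array([0,0,-1.]);x=np.cross(y,z)
        R1=R.from_matrix(np.c_[x,y,z]); w=np.degrees((R0.inv()*R1).as_rotvec())
        t=R0.inv().apply(np.array(xyz)-s['position'])*100
        print('k',k,'t cm',t.round(2),'w deg',w.round(1),'rows>=',int(np.ceil(max(np.linalg.norm(t)/4.17,np.linalg.norm(w)/7.16))))
E
python3 - <<'E'
from h import *
goal([.5,.09,.28],79)
goal([.5,.09,.28],90)
E
```

```text
k 0 t cm [-44.42 -37.8   -3.94] w deg [-0.1  0.  -7.8] rows>= 15
k 180 t cm [-44.42 -37.8   -3.94] w deg [0.000e+00 1.000e-01 1.722e+02] rows>= 25
k 0 t cm [-44.42 -37.8   -3.94] w deg [ -0.1  -0.  -18.8] rows>= 15
k 180 t cm [-44.42 -37.8   -3.94] w deg [-0.000e+00  1.000e-01  1.612e+02] rows>= 23
```

```bash
python3 -m handwheel '[{"tx":-4,"ty":-3,"tz":-2},{"tx":-7,"ty":-6,"tz":-4,"wz":-2},{"tx":-10,"ty":-9,"tz":-4,"wz":-3,"claw":0},{"tx":-13,"ty":-12,"tz":-4,"wz":-4,"claw":0},{"tx":-16,"ty":-14,"tz":-4,"wz":-5,"claw":0},{"tx":-19,"ty":-16,"tz":-4,"wz":-6,"claw":0},{"tx":-22,"ty":-18,"tz":-4,"wz":-8,"claw":0},{"tx":-25,"ty":-21,"tz":-4,"wz":-8,"claw":0},{"tx":-28,"ty":-24,"tz":-4,"wz":-8,"claw":0},{"tx":-31,"ty":-26,"tz":-4,"wz":-8,"claw":0},{"tx":-34,"ty":-29,"tz":-4,"wz":-8,"claw":0},{"tx":-37,"ty":-31,"tz":-4,"wz":-8,"claw":0}]'; python3 -c "
from h import *
goal([.5,.09,.28],79)"
```

```text
k 0 t cm [-44.42 -37.8   -3.94] w deg [-0.1  0.  -7.8] rows>= 15
k 180 t cm [-44.42 -37.8   -3.94] w deg [0.000e+00 1.000e-01 1.722e+02] rows>= 25invalid input
```

```bash
python3 -m handwheel '[{"tx":-4,"ty":-3,"tz":-2,"wx":0,"wy":0,"wz":0,"claw":1}]'; python3 -m handwheel --help; python3 -c "
from h import *
print(sensors.observe()['clock'])
goal([.5,.09,.28],79)"
```

```text
clock: 0.23
position: [0.2171, 0.5628, 0.2526]
ee_rot: [-0.499, -3.097, 0.005]
force: [-0.8, -0.5, 0.2]
width: 0.999
0.2333
k 0 t cm [-41.7  -36.    -2.76] w deg [-0.2 -0.2 -7.3] rows>= 14
k 180 t cm [-41.7  -36.    -2.76] w deg [ -0.4   0.3 172.7] rows>= 25invalid input: not JSON, or not a number
```

```bash
python3 -m handwheel '[{"tx":-3,"ty":-2.6,"tz":-1,"wx":0,"wy":0,"wz":-1,"claw":0},{"tx":-6,"ty":-5.2,"tz":-2,"wx":0,"wy":0,"wz":-2,"claw":0},{"tx":-9,"ty":-7.8,"tz":-2.5,"wx":0,"wy":0,"wz":-3,"claw":0},{"tx":-12,"ty":-10.4,"tz":-2.5,"wx":0,"wy":0,"wz":-4,"claw":0},{"tx":-15,"ty":-13,"tz":-2.5,"wx":0,"wy":0,"wz":-5,"claw":0},{"tx":-18,"ty":-15.6,"tz":-2.5,"wx":0,"wy":0,"wz":-6,"claw":0},{"tx":-21,"ty":-18,"tz":-2.5,"wx":0,"wy":0,"wz":-7,"claw":0},{"tx":-24,"ty":-20.6,"tz":-2.5,"wx":0,"wy":0,"wz":-7,"claw":0},{"tx":-27,"ty":-23,"tz":-2.5,"wx":0,"wy":0,"wz":-7,"claw":0},{"tx":-30,"ty":-26,"tz":-2.5,"wx":0,"wy":0,"wz":-7,"claw":0},{"tx":-33,"ty":-28.5,"tz":-2.5,"wx":0,"wy":0,"wz":-7,"claw":0},{"tx":-36,"ty":-31,"tz":-2.5,"wx":0,"wy":0,"wz":-7,"claw":0}]'; python3 - <<'E'
from h import *
s=sensors.observe();p,d=vision.get_image('wrist');cv2.imwrite('pics/w1.png',p);np.savez('pics/w1.npz',d=d,pos=s['position'],rot=s['ee_rot'])
goal([.5,.09,.28],79)
E
```

```text
clock: 1.23
position: [0.4647, 0.1478, 0.2813]
ee_rot: [0.324, 3.125, 0.0]
force: [1.4, 0.5, -0.2]
width: 0.178
k 0 t cm [-4.14 -4.21  0.18] w deg [-0.2  0.2 -1.3] rows>= 2
k 180 t cm [-4.14 -4.21  0.18] w deg [  0.3   0.2 178.7] rows>= 25
```

View pics/w1.png

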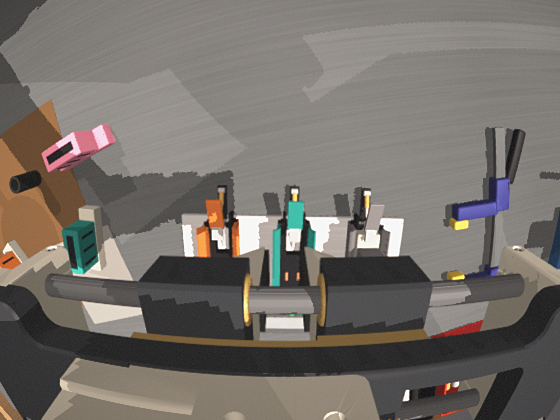

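```bash
python3 -m handwheel '[{"tx":3,"ty":-1,"tz":-1,"wx":0,"wy":0,"wz":0,"claw":0},{"tx":6,"ty":-3,"tz":-2,"wx":0,"wy":0,"wz":-1,"claw":0},{"tx":9,"ty":-4,"tz":-3,"wx":0,"wy":0,"wz":-1,"claw":0},{"tx":10,"ty":-4,"tz":-4,"wx":0,"wy":0,"wz":-1,"claw":0},{"tx":10,"ty":-4,"tz":-4,"wx":0,"wy":0,"wz":-1,"claw":0},{"tx":10,"ty":-4,"tz":-4,"wx":0,"wy":0,"wz":-1,"claw":0}]'; python3 - <<'E'
from h import *
s=sensors.observe();p,d=vision.get_image('wrist');cv2.imwrite('pics/w2.png',p);np.savez('pics/w2.npz',d=d,pos=s['position'],rot=s['ee_rot'])
print(np.abs(s['dq']).max())
E
```

```text
clock: 1.78
position: [0.3583, 0.1317, 0.3217]
ee_rot: [0.295, 3.126, 0.002]
force: [-0.7, -0.2, 0.1]
width: 0.004
0.038493650829722816
```

View pics/w2.png

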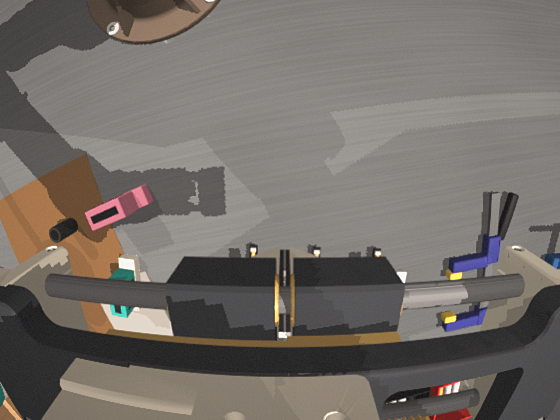

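```bash
python3 -m handwheel '[{"tx":-4,"ty":0,"tz":0,"wx":0,"wy":0,"wz":0,"claw":0},{"tx":-8,"ty":0,"tz":0,"wx":0,"wy":0,"wz":0,"claw":0},{"tx":-12,"ty":0,"tz":0,"wx":0,"wy":0,"wz":0,"claw":0},{"tx":-16,"ty":0,"tz":0,"wx":0,"wy":0,"wz":0,"claw":0},{"tx":-20,"ty":0,"tz":0,"wx":0,"wy":0,"wz":0,"claw":0},{"tx":-24,"ty":0,"tz":0,"wx":0,"wy":0,"wz":0,"claw":0},{"tx":-28,"ty":0,"tz":0,"wx":0,"wy":0,"wz":0,"claw":0},{"tx":-29,"ty":0,"tz":0,"wx":0,"wy":0,"wz":0,"claw":0},{"tx":-29,"ty":0,"tz":0,"wx":0,"wy":0,"wz":0,"claw":0},{"tx":-29,"ty":0,"tz":0,"wx":0,"wy":0,"wz":0,"claw":0}]'; python3 - <<'E'
from h import *
s=sensors.observe();p,d=vision.get_image('wrist');cv2.imwrite('pics/w3.png',p);np.savez('pics/w3.npz',d=d,pos=s['position'],rot=s['ee_rot'])
print(np.abs(s['dq']).max())
E
```

```text
clock: 2.67
position: [0.6434, 0.0761, 0.319]
ee_rot: [-0.298, -3.125, 0.003]
force: [-0.4, -0.1, 0.2]
width: 0.007
0.04751871134864351
```

View pics/w3.png

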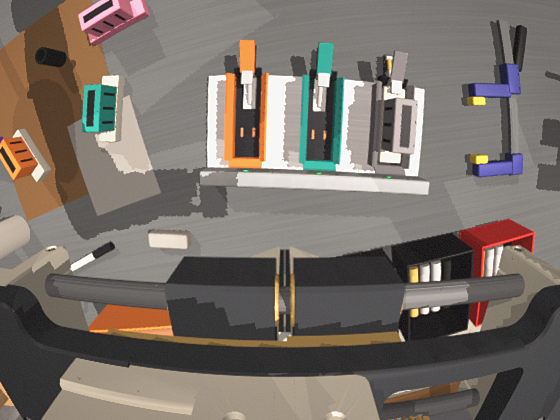

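```bash
cat > dock.py <<'E'
from h import *
from scipy import ndimage
z=np.load('pics/w3.npz');st=dict(position=z['pos'],ee_rot=z['rot']);p=cv2.imread('pics/w3.png');W=cloud('wrist',p,z['d'],st);h=hue(p)
print('bench',np.nanmedian(W[60:100,150:200].reshape(-1,3),0))
for c,lo,hi,u0,u1 in (('orange',4,22,200,285),('teal',82,98,285,360)):
    m=(h[...,0]>=lo)&(h[...,0]<=hi)&(h[...,1]>120)&(h[...,2]>60); m[:,:u0]=0;m[:,u1:]=0;m[200:]=0;m[:35]=0
    m=ndimage.binary_erosion(m)
    w=W[m]; print(c,m.sum(),'z pct',np.percentile(w[:,2],[1,10,50,90,99]).round(4))
    v,u=np.nonzero(m)
    for nm,q in (('tab',w[v<73]),('cheek',w[v>76])):
        t=q
        if nm=='cheek': t=q[(q[:,2]>.045)]
        r=cv2.minAreaRect((t[:,:2]*1000).astype(np.float32))
        print(nm,len(t),'z',np.percentile(t[:,2],[2,50,98]).round(4),'mean',t.mean(0).round(4),'rect',np.round(r[0],1),np.round(r[1],1),round(r[2],1))
        print('  box mid z', t[:,2].mean())
E
python3 dock.py; python3 - <<'E'
import cv2
p=cv2.imread('pics/w3.png');cv2.imwrite('pics/w3c.png',cv2.resize(p[30:200,190:440],None,fx=3.2,fy=3.2,interpolation=cv2.INTER_CUBIC))
E
```

```text
bench [ 4.73529583e-01 -5.46809308e-02 -2.97149296e-04]
orange 1873 z pct [nan nan nan nan nan]
tab 387 z [nan nan nan] mean [nan nan nan] rect [461.6  53.4] [0.  1.3] 0.0
  box mid z nan
cheek 1247 z [0.0457 0.0513 0.0561] mean [0.5672 0.0366 0.0511] rect [560.5  41. ] [ 50.4 115.3] 77.1
  box mid z 0.05111533252440558
teal 1615 z pct [nan nan nan nan nan]
tab 355 z [0.0557 0.0633 0.0702] mean [0.5006 0.1525 0.0632] rect [500.9 152.1] [16.3 33.9] 78.7
  box mid z 0.06315386773826942
cheek 1158 z [0.0456 0.051  0.056 ] mean [0.5879 0.1347 0.0509] rect [580.  134.5] [ 49.7 117.4] 77.1
  box mid z 0.05093638477390356
```

View pics/w3c.png

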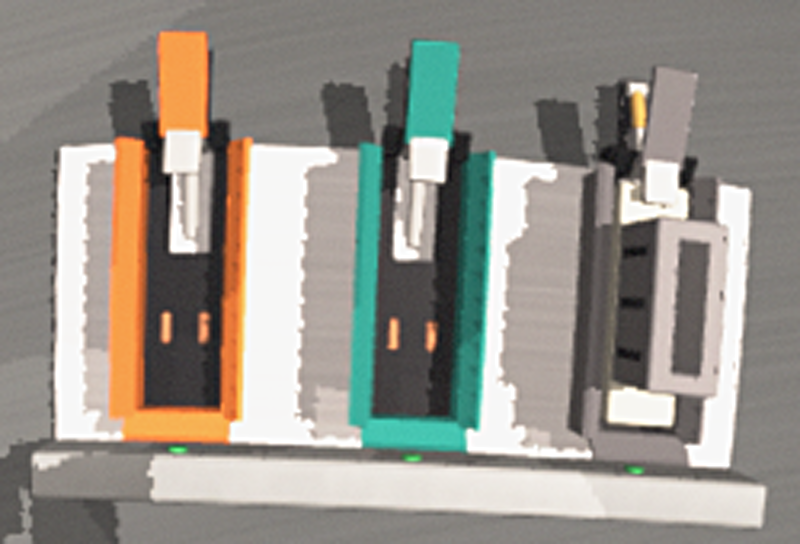

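```bash
cat > dock2.py <<'E'
from h import *
z=np.load('pics/w3.npz');st=dict(position=z['pos'],ee_rot=z['rot']);p=cv2.imread('pics/w3.png');W=cloud('wrist',p,z['d'],st);h=hue(p)
# yaw by spine edge / cheek lines: scan yaw minimising width of cheeks' outer hull; use orange/teal rim pts
pts={}
for c,lo,hi,u0,u1 in (('orange',4,22,200,285),('teal',82,98,285,360)):
    m=(h[...,0]>=lo)&(h[...,0]<=hi)&(h[...,1]>120)&(h[...,2]>60); m[:,:u0]=0;m[:,u1:]=0;m[200:]=0;m[:35]=0
    w=W[m];pts[c]=w[np.isfinite(w).all(1)]
for yaw in (-11.5,-12,-12.5,-13):
    a=np.radians(yaw);ex=np.array([np.cos(a),np.sin(a)]);ey=np.array([-np.sin(a),np.cos(a)])
    for c in pts:
        w=pts[c];X=w[:,:2]@ex*1000;Y=w[:,:2]@ey*1000;Z=w[:,2]*1000
        k=(Z>52)&(X>X.min()+55); 
        ymid=(Y[k].min()+Y[k].max())/2
        L=(k)&(Y<ymid-10);Rr=(k)&(Y>ymid+10)
        tab=(X<X.min()+36)
        out=[yaw,c,'L slope',np.polyfit(X[L],Y[L],1)[0].round(4),'R',np.polyfit(X[Rr],Y[Rr],1)[0].round(4),'Y rims',np.percentile(Y[L],[2,50,98]).round(1),np.percentile(Y[Rr],[2,50,98]).round(1),
          'X ch',np.percentile(X[k],[.5,99.5]).round(1),'tab X',np.percentile(X[tab],[1,99]).round(1),'Y',np.percentile(Y[tab],[1,99]).round(1),'z',np.percentile(Z[tab],[2,98]).round(1)]
        print(*out)
a=np.radians(-12.2);ex=np.array([np.cos(a),np.sin(a)]);ey=np.array([-np.sin(a),np.cos(a)])
for c in pts:
    w=pts[c];Y=w[:,:2]@ey*1000;ym=np.median(Y[w[:,2]>.06]); ym
    A=W.reshape(-1,3);X=A[:,:2]@ex*1000;YY=A[:,:2]@ey*1000
    k=(abs(YY-ym)<9)
    for x0 in range(480,670,4):
        q=k&(X>=x0)&(X<x0+4)
        if q.sum()>2: print(c,x0,q.sum(),(np.nanpercentile(A[q,2],[5,50,95])*1000).round(1),end=' | ')
    print()
E
python3 dock2.py
```

```text
-11.5 orange L slope 0.014 R -0.0568 Y rims [125.1 128.9 140.2] [164.7 176.2 179.4] X ch [479.4 598.9] tab X [426.5 458. ] Y [135.9 164. ] z [-0.6 70.7]
-11.5 teal L slope 0.0314 R -0.0702 Y rims [220.9 223.6 235.6] [258.8 270.6 273.2] X ch [497.8 601.6] tab X [442.7 477.4] Y [240.4 258.1] z [54.3 70.6]
-12 orange L slope 0.0227 R -0.0525 Y rims [130.2 133.7 145.4] [168.6 181.1 183.7] X ch [478.  597.6] tab X [425.4 457.6] Y [139.6 167.8] z [-0.4 70.7]
-12 teal L slope 0.0336 R -0.0615 Y rims [225.8 228.3 239.6] [264.  275.3 277.8] X ch [495.3 599.4] tab X [440.4 475.2] Y [244.5 262.1] z [54.3 70.6]
-12.5 orange L slope 0.0258 R -0.0493 Y rims [135.2 138.1 149.5] [173.7 185.7 187.9] X ch [476.5 596.2] tab X [424.2 456.2] Y [143.3 171.7] z [-0.3 70.7]
-12.5 teal L slope 0.0407 R -0.0582 Y rims [230.6 232.9 244.8] [267.9 280.1 282.4] X ch [492.9 597.1] tab X [438.2 473.1] Y [248.5 266.8] z [53.4 70.6]
-13 orange L slope 0.0345 R -0.0452 Y rims [140.1 142.8 154.6] [177.8 190.2 192.4] X ch [474.9 594.9] tab X [423.  454.9] Y [147.  175.6] z [-0.3 70.7]
-13 teal L slope 0.0475 R -0.0554 Y
[... 2475 characters left out ...]
8 [387.  406.1 412.7] | teal 588 1085 [ 49.8 412.6 413.6] | teal 592 461 [ 52.8 412.9 413.7] | teal 596 32 [52.5 54.6 55.7] | teal 600 12 [45.5 46.9 48.9] | teal 604 87 [19.5 51.5 55.2] | teal 608 42 [53.5 54.8 56.1] | teal 612 42 [53.3 54.4 55.9] | teal 616 41 [53.2 55.  56.2] | teal 620 41 [53.2 54.3 55.8] | teal 624 20 [396.3 397.1 398.3] | teal 628 70 [395.8 396.7 398. ] | teal 632 129 [383.  384.5 387.2] | teal 636 605 [  0.6 386.1 388. ] | teal 640 58 [ -1.3   0.6 387.9] | teal 644 29 [-1.7  0.2  1.4] | teal 648 31 [-1.4 -0.2  1.6] | teal 652 32 [-1.4 -0.3  1.2] | teal 656 29 [-2.2 -0.   1.5] | teal 660 34 [-1.3 -0.1  0.8] | teal 664 35 [-1.7 -0.3  1.2] | teal 668 27 [-1.6 -0.3  0.7] |
```

```bash
cat > dock3.py <<'E'
from h import *
from scipy.optimize import minimize_scalar
z=np.load('pics/w3.npz');st=dict(position=z['pos'],ee_rot=z['rot']);p=cv2.imread('pics/w3.png');W=cloud('wrist',p,z['d'],st);h=hue(p)
v0=np.mgrid[:420,:560][0]
for c,lo,hi,u0,u1 in (('orange',4,22,200,285),('teal',82,98,285,360)):
    m=(h[...,0]>=lo)&(h[...,0]<=hi)&(h[...,1]>120)&(h[...,2]>60); m[:,:u0]=0;m[:,u1:]=0;m[185:]=0;m[:35]=0
    w=W[m];w=w[np.isfinite(w).all(1)&(w[:,2]>.02)&(w[:,2]<.1)]*1000
    ch=w[(w[:,2]>50)]
    def f(yaw,full=False):
        a=np.radians(yaw);ex=np.array([np.cos(a),np.sin(a)]);ey=np.array([-np.sin(a),np.cos(a)])
        X=ch[:,:2]@ex;Y=ch[:,:2]@ey
        Xt=X.min();s=(X>Xt+45)&(X<Xt+125);
        lo_,hi_=np.percentile(Y[s],[1,99]);mid=(lo_+hi_)/2
        L=s&(Y<mid-17);Rr=s&(Y>mid+17)
        if full:return X,Y,mid,lo_,hi_,Xt
        return np.polyfit(X[L],Y[L],1)[0]+np.polyfit(X[Rr],Y[Rr],1)[0]
    ys=np.arange(-15,-9,.25);fs=[f(y) for y in ys];yaw=np.interp(0,np.array(fs),ys) if fs[0]<fs[-1] else np.interp(0,np.array(fs)[::-1],ys[::-1])
    X,Y,mid,l,hh,Xt=f(-12.4,True)
    tab=(X<Xt+33)
    tt=ch[tab];
    print(c,'yaw',round(yaw,2),'| @-12.4: mid',mid.round(1),l.round(1),hh.round(1),'tab X',X[tab].min().round(1),'tab rear',np.percentile(X[tab],98).round(1),'tab Y',np.percentile(Y[tab],[1,99]).round(1),'z',np.percentile(tt[:,2],[1,50,99]).round(1),'cheek Xmin',np.percentile(X[(X>Xt+36)&(abs(Y-mid)>17)],[1]),'Xmax',np.percentile(X,99.7).round(1), 'tab xy mean',np.mean([tt[:,:2].min(0),tt[:,:2].max(0)],0))
E
python3 dock3.py
```

```text
orange yaw -13.1 | @-12.4: mid 160.9 134.8 186.9 tab X 437.1 tab rear 469.5 tab Y [153.3 170.9] z [54.3 63.6 70.7] cheek Xmin [477.45727061] Xmax 596.5 tab xy mean [477.48290203  59.77652421]
teal yaw -13.13 | @-12.4: mid 255.7 229.9 281.5 tab X 438.2 tab rear 470.7 tab Y [247.8 265.1] z [56.1 63.6 71.1] cheek Xmin [478.97617435] Xmax 597.6 tab xy mean [499.67524199 152.13905694]
```

```bash
cat > dock4.py <<'E'
from h import *
z=np.load('pics/w3.npz');st=dict(position=z['pos'],ee_rot=z['rot']);p=cv2.imread('pics/w3.png');W=cloud('wrist',p,z['d'],st);h=hue(p)
a=np.radians(-13.1);ex=np.array([np.cos(a),np.sin(a)]);ey=np.array([-np.sin(a),np.cos(a)])
vv,uu=np.mgrid[:420,:560]
for c,lo,hi,u0,u1 in (('orange',4,22,200,285),('teal',82,98,285,360)):
    m=(h[...,0]>=lo)&(h[...,0]<=hi)&(h[...,1]>120)&(h[...,2]>60); m[:,:u0]=0;m[:,u1:]=0;m[185:]=0;m[:35]=0
    A=W*1000;X=A[...,:2]@ex;Y=A[...,:2]@ey;Z=A[...,2]
    r=m&(Z>50)&(Z<58)&(X>X[m&(Z>60)].min()+45)
    l,hh=np.percentile(Y[r],[1,99]);mid=(l+hh)/2
    t=m&(Z>50)&(abs(Y-mid)<11)&(vv<80)
    print(c,'mid',mid.round(1),'rimwidth',(hh-l).round(1),'cheek Xmin/max',np.percentile(X[r&(abs(Y-mid)>15)],[.5,99.5]).round(1),'tab Y',np.percentile(Y[t],[1,99]).round(1),'centre of tabY',Y[t].mean().round(1))
    for x0 in np.arange(X[t].min(),X[t].max(),4): 
        q=t&(X>=x0)&(X<x0+4); 
        if q.sum(): print('  ',x0.round(1),Z[q].mean().round(1),q.sum(),end='')
    print()
    # everything on centreline incl. nose & end wall, non-gripper
    k=(abs(Y-mid)<8)&(Z<100)&(vv<185)
    for x0 in np.arange(465,620,3):
        q=k&(X>=x0)&(X<x0+3)
        if q.sum(): print(f'{x0}:{np.nanmax(Z[q]):.0f}/{np.nanmedian(Z[q]):.0f}',end=' ')
    print()
E
python3 dock4.py
```

```text
orange mid 167.2 rimwidth 52.2 cheek Xmin/max [481.1 593.7] tab Y [158.6 176.4] centre of tabY 167.6
   435.0 69.5 50   439.0 68.4 51   443.0 66.8 48   447.0 64.8 57   451.0 62.9 43   455.0 61.5 46   459.0 59.7 52   463.0 57.8 46   467.0 56.0 51   471.0 55.0 13
465:60/58 468:58/56 471:58/55 474:57/55 477:57/55 480:58/56 483:57/54 486:58/53 489:55/11 492:21/11 495:20/10 498:19/10 501:18/10 504:18/10 507:17/11 510:16/10 513:11/10 516:12/10 519:27/25 522:27/25 525:28/25 528:27/26 531:27/26 534:28/26 537:27/26 540:27/25 543:28/26 546:28/25 549:27/26 552:28/26 555:28/26 558:28/25 561:28/26 564:28/26 567:27/26 570:27/26 573:27/26 576:28/26 579:28/26 582:48/32 585:51/48 588:55/52 591:57/55 594:55/54 597:48/46 600:57/49 603:56/55 606:56/54 609:56/55 612:56/55 615:57/55 
teal mid 262.1 rimwidth 51.4 cheek Xmin/max [480.9 593.8] tab Y [253.3 270.6] centre of tabY 261.9
   435.0 69.8 46   439.0 68.1 47   443.0 66.7 50   447.0 64.9 51   451.0 63.3 48   455.0 61.3 52   459.0 59.7 47   463.0 58.0 50   467.0 56.0 45   471.0 55.1 1
465:59/57 468:58/56 471:57/55 474:57/55 477:56/55 480:58/55 483:57/55 486:57/23 489:22/10 492:20/10 495:21/10 498:19/10 501:19/11 504:18/11 507:17/10 510:16/11 513:11/10 516:27/18 519:27/25 522:27/25 525:27/26 528:27/26 531:27/25 534:27/25 537:27/26 540:28/25 543:28/26 546:29/26 549:27/25 552:27/25 555:28/26 558:28/26 561:27/26 564:27/26 567:28/26 570:27/26 573:27/25 576:28/25 579:27/25 582:49/34 585:51/48 588:55/52 591:56/55 594:55/54 597:49/47 600:55/50 603:56/55 606:56/55 609:56/54 612:56/55
```

```bash
python3 -c "
from h import *
goal([.4694,.0625,.12],76.9)"
```

```text
k 0 t cm [16.72 -4.63 20.01] w deg [-0.1 -0.1  2.2] rows>= 7
k 180 t cm [16.72 -4.63 20.01] w deg [ 2.000e-01 -1.000e-01 -1.778e+02] rows>= 25
```

```bash
python3 -m handwheel '[{"tx":3.5,"ty":-1,"tz":1,"wx":0,"wy":0,"wz":0,"claw":0},{"tx":7,"ty":-2,"tz":3,"wx":0,"wy":0,"wz":1,"claw":0},{"tx":10.5,"ty":-3,"tz":5,"wx":0,"wy":0,"wz":1.5,"claw":0},{"tx":14,"ty":-4,"tz":7,"wx":0,"wy":0,"wz":2.2,"claw":0},{"tx":16.7,"ty":-4.6,"tz":9.5,"wx":0,"wy":0,"wz":2.2,"claw":0},{"tx":16.7,"ty":-4.6,"tz":13,"wx":0,"wy":0,"wz":2.2,"claw":0},{"tx":16.7,"ty":-4.6,"tz":16.5,"wx":0,"wy":0,"wz":2.2,"claw":0},{"tx":16.7,"ty":-4.6,"tz":19,"wx":0,"wy":0,"wz":2.2,"claw":0},{"tx":16.7,"ty":-4.6,"tz":20,"wx":0,"wy":0,"wz":2.2,"claw":0},{"tx":16.7,"ty":-4.6,"tz":20,"wx":0,"wy":0,"wz":2.2,"claw":0},{"tx":16.7,"ty":-4.6,"tz":20,"wx":0,"wy":0,"wz":2.2,"claw":0}]'; python3 -c "
from h import *
goal([.4694,.0625,.12],76.9)"
```

```text
clock: 3.63
position: [0.4703, 0.0631, 0.1219]
ee_rot: [0.356, 3.121, 0.0]
force: [-0.3, -0.5, 0.2]
width: 0.003
k 0 t cm [ 0.07 -0.08  0.19] w deg [0.  0.  0.1] rows>= 1
k 180 t cm [ 0.07 -0.08  0.19] w deg [  -0.     0.  -179.9] rows>= 26
```

```bash
python3 -m handwheel '[{"tx":0,"ty":0,"tz":1.5,"wx":0,"wy":0,"wz":0,"claw":0},{"tx":0,"ty":0,"tz":3,"wx":0,"wy":0,"wz":0,"claw":0},{"tx":0,"ty":0,"tz":4,"wx":0,"wy":0,"wz":0,"claw":0},{"tx":0,"ty":0,"tz":4.6,"wx":0,"wy":0,"wz":0,"claw":0},{"tx":0,"ty":0,"tz":5.2,"wx":0,"wy":0,"wz":0,"claw":0},{"tx":0,"ty":0,"tz":5.8,"wx":0,"wy":0,"wz":0,"claw":0},{"tx":0,"ty":0,"tz":6.2,"wx":0,"wy":0,"wz":0,"claw":0},{"tx":0,"ty":0,"tz":6.2,"wx":0,"wy":0,"wz":0,"claw":0}]'; python3 -m handwheel '[{"tx":0,"ty":0,"tz":-2,"wx":0,"wy":0,"wz":0,"claw":0},{"tx":0,"ty":0,"tz":-5,"wx":0,"wy":0,"wz":0,"claw":0},{"tx":0,"ty":0,"tz":-6,"wx":0,"wy":0,"wz":0,"claw":0}]'; python3 - <<'E'
from h import *
goal([.4909,.1548,.115],76.9)
p,d=vision.get_image('scene');q,d=vision.get_image('side')
cv2.imwrite('pics/s1.png',cv2.resize(np.hstack([p[140:250,220:380],q[140:250,200:360]]),None,fx=2.5,fy=2.5))
E
```

```text
clock: 4.3
position: [0.465, 0.0641, 0.0585]
ee_rot: [-0.353, -3.112, 0.0]
force: [-15.1, 4.9, 6.8]
width: 0.004
clock: 4.55
position: [0.4722, 0.0631, 0.1227]
ee_rot: [0.357, 3.117, 0.002]
force: [1.5, 0.0, 0.4]
width: 0.005
k 0 t cm [0.25 9.36 0.79] w deg [0.1 0.2 0. ] rows>= 3
k 180 t cm [0.25 9.36 0.79] w deg [  -0.3    0.2 -180. ] rows>= 26
```

View pics/s1.png

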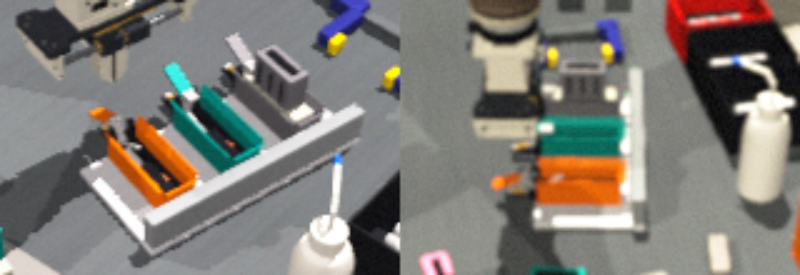

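```bash
python3 -m handwheel '[{"tx":0,"ty":3.5,"tz":0,"wx":0,"wy":0,"wz":0,"claw":0},{"tx":0.2,"ty":7,"tz":0,"wx":0,"wy":0,"wz":0,"claw":0},{"tx":0.2,"ty":9.3,"tz":0.5,"wx":0,"wy":0,"wz":0,"claw":0},{"tx":0.2,"ty":9.4,"tz":1.5,"wx":0,"wy":0,"wz":0,"claw":0},{"tx":0.2,"ty":9.4,"tz":3,"wx":0,"wy":0,"wz":0,"claw":0},{"tx":0.2,"ty":9.4,"tz":4,"wx":0,"wy":0,"wz":0,"claw":0},{"tx":0.2,"ty":9.4,"tz":4.6,"wx":0,"wy":0,"wz":0,"claw":0},{"tx":0.2,"ty":9.4,"tz":5.2,"wx":0,"wy":0,"wz":0,"claw":0},{"tx":0.2,"ty":9.4,"tz":5.8,"wx":0,"wy":0,"wz":0,"claw":0},{"tx":0.2,"ty":9.4,"tz":6.1,"wx":0,"wy":0,"wz":0,"claw":0},{"tx":0.2,"ty":9.4,"tz":6.1,"wx":0,"wy":0,"wz":0,"claw":0}]'; python3 -m handwheel '[{"tx":0,"ty":0,"tz":-2,"wx":0,"wy":0,"wz":0,"claw":0},{"tx":0,"ty":0,"tz":-5,"wx":0,"wy":0,"wz":0,"claw":0},{"tx":0,"ty":0,"tz":-9,"wx":0,"wy":0,"wz":0,"claw":0},{"tx":0,"ty":0,"tz":-13,"wx":0,"wy":0,"wz":0,"claw":0},{"tx":0,"ty":0,"tz":-16,"wx":0,"wy":0,"wz":0,"claw":0}]'; python3 - <<'E'
from h import *
p,d=vision.get_image('scene');q,d=vision.get_image('side')
cv2.imwrite('pics/s2.png',cv2.resize(np.hstack([p[140:250,220:380],q[140:250,200:360]]),None,fx=2.5,fy=2.5))
goal([.56,-.17,.28],76.9)
goal([.56,-.17,.28],90)
E
```

```text
clock: 5.57
position: [0.485, 0.1551, 0.0572]
ee_rot: [-0.354, -3.113, 0.002]
force: [-14.8, 3.4, 17.7]
width: 0.004
clock: 5.98
position: [0.4903, 0.1542, 0.2207]
ee_rot: [0.359, 3.119, 0.001]
force: [1.1, 1.4, -0.2]
width: 0.004
k 0 t cm [-13.99 -30.1   -5.8 ] w deg [ 0.3  0.4 -0. ] rows>= 9
k 180 t cm [-13.99 -30.1   -5.8 ] w deg [  0.6  -0.5 180. ] rows>= 26
k 0 t cm [-13.99 -30.1   -5.8 ] w deg [  0.3   0.4 -13.1] rows>= 9
k 180 t cm [-13.99 -30.1   -5.8 ] w deg [  0.6  -0.4 166.9] rows>= 24
```

View pics/s2.png

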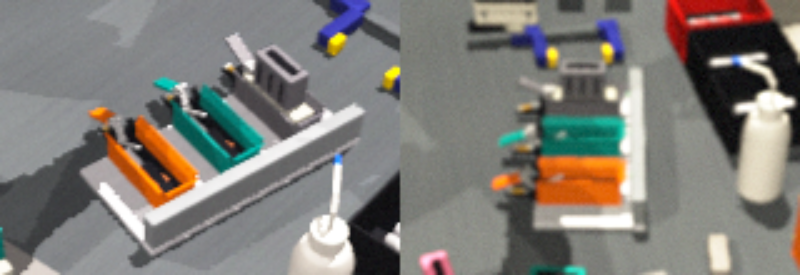

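```bash
python3 -m handwheel '[{"tx":-2,"ty":-3.4,"tz":-1,"wx":0,"wy":0,"wz":0,"claw":0},{"tx":-4,"ty":-6.8,"tz":-2,"wx":0,"wy":0,"wz":0,"claw":0},{"tx":-6,"ty":-10.2,"tz":-3,"wx":0,"wy":0,"wz":0,"claw":0.3},{"tx":-8,"ty":-13.6,"tz":-4,"wx":0,"wy":0,"wz":0,"claw":0.6},{"tx":-10,"ty":-17,"tz":-5,"wx":0,"wy":0,"wz":0,"claw":0.7},{"tx":-12,"ty":-20.4,"tz":-6,"wx":0,"wy":0,"wz":0,"claw":0.7},{"tx":-14,"ty":-23.8,"tz":-7,"wx":0,"wy":0,"wz":0,"claw":0.7},{"tx":-16,"ty":-27.2,"tz":-8,"wx":0,"wy":0,"wz":0,"claw":0.7},{"tx":-18,"ty":-31,"tz":-8,"wx":0,"wy":0,"wz":0,"claw":0.7},{"tx":-19,"ty":-34,"tz":-8,"wx":0,"wy":0,"wz":0,"claw":0.7},{"tx":-19,"ty":-34,"tz":-8,"wx":0,"wy":0,"wz":0,"claw":0.7},{"tx":-19,"ty":-34,"tz":-8,"wx":0,"wy":0,"wz":0,"claw":0.7}]';python3 - <<'E'
from h import *
s=sensors.observe();p,d=vision.get_image('wrist');cv2.imwrite('pics/w4.png',p);np.savez('pics/w4.npz',d=d,pos=s['position'],rot=s['ee_rot'])
print(np.abs(s['dq']).max())
E
```

```text
clock: 7.08
position: [0.5968, -0.2227, 0.2965]
ee_rot: [-0.365, -3.118, 0.002]
force: [0.3, 0.9, 0.7]
width: 0.674
0.05082185700912179
```

View pics/w4.png

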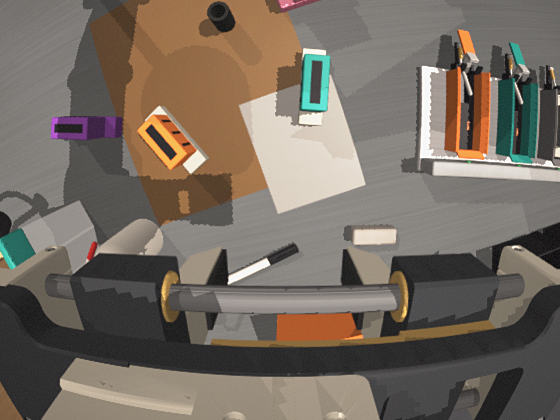

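```bash
cat > pk.py <<'E'
from h import *
import sys
def packs(tag):
    z=np.load(f'pics/{tag}.npz');st=dict(position=z['pos'],ee_rot=z['rot']);p=cv2.imread(f'pics/{tag}.png');A=cloud('wrist',p,z['d'],st)*1000;h=hue(p)
    for c,lo,hi,g in (('teal',82,98,(487,-165)),('orange',4,22,(509,-355))):
        near=np.hypot(A[...,0]-g[0],A[...,1]-g[1])<80
        m=near&(h[...,0]>=lo)&(h[...,0]<=hi)&(h[...,1]>110)&(A[...,2]>62)&(A[...,2]<80)
        t=A[m]; r=cv2.minAreaRect(t[:,:2].astype(np.float32))
        f=A[near&(A[...,2]>12)&(A[...,2]<80)]; rf=cv2.minAreaRect(f[:,:2].astype(np.float32))
        e=A[near&(h[...,1]<80)&(A[...,2]>15)&(A[...,2]<30)]
        print(c,m.sum(),'z',np.percentile(t[:,2],[5,50,95]).round(1),np.round(r[0],1),np.round(r[1],1),round(r[2],1),'| all',np.round(rf[0],1),np.round(rf[1],1),round(rf[2],1),'ear z',np.median(e[:,2]).round(1),len(e))
packs(sys.argv[1])
E
python3 pk.py w4
python3 - <<'E'
from h import *
z=np.load('pics/w4.npz');st=dict(position=z['pos'],ee_rot=z['rot']);p=cv2.imread('pics/w4.png')
# side-view check of red bottle & purple
for n in('scene','side'):
    q=cv2.imread(f'pics/{n}0.png');A=cloud(n,q,np.load(f'pics/{n}0d.npy'))
    m=(A[...,2]>.08)&(A[...,2]<.2)&(A[...,0]>.5)&(A[...,0]<.75)&(A[...,1]<-.3)&(A[...,1]>-.55)
    print(n,m.sum(),np.nanpercentile(A[m],[2,50,98],axis=0).round(3))
E
```

```text
teal 1015 z [67.9 69.4 70.9] [ 487.7 -161.6] [30.2 64.9] 74.4 | all [ 488.  -161.7] [31.3 99.3] 73.7 ear z 21.5 464
orange 1018 z [65.4 69.6 71. ] [ 509.2 -352.9] [66. 31.] 26.8 | all [ 509.  -352.7] [100.   31.6] 26.8 ear z 21.3 461
scene 1255 [[ 0.574 -0.549  0.084]
 [ 0.644 -0.46   0.131]
 [ 0.665 -0.422  0.191]]
side 1187 [[ 0.575 -0.549  0.083]
 [ 0.621 -0.474  0.123]
 [ 0.655 -0.423  0.191]]
```

```bash
python3 -c "
from h import *
goal([.4878,-.1616,.13],74.0)
for n in('scene','side'):
    q=cv2.imread(f'pics/{n}0.png');A=cloud(n,q,np.load(f'pics/{n}0d.npy'));h=hue(q)
    m=(A[...,2]>.1)&(A[...,2]<.25)&(A[...,0]>.45)&(A[...,0]<.75)&(A[...,1]<-.3)&(A[...,1]>-.6)
    r=m&((h[...,0]<4)|(h[...,0]>174))&(h[...,1]>150)
    print(n,'red',r.sum(),np.nanmedian(A[r],0))
    for lo in (.08,.1,.12,.14,.16,.18):
        w=A[(A[...,2]>lo)&(A[...,2]<lo+.02)&(A[...,0]>.5)&(A[...,0]<.7)&(A[...,1]<-.38)&(A[...,1]>-.53)&(h[...,1]<60)&(h[...,2]>120)]
        if len(w): print(lo,len(w),np.nanpercentile(w[:,:2],[3,50,97],axis=0).round(3).tolist())
"
```

```text
k 0 t cm [11.97  3.22 16.68] w deg [-0.  -0.1  2.8] rows>= 5
k 180 t cm [11.97  3.22 16.68] w deg [   0.2   -0.  -177.2] rows>= 25
scene red 14 [ 0.58983389 -0.41322944  0.18622727]
0.08 138 [[0.638, -0.482], [0.661, -0.462], [0.666, -0.429]]
0.1 252 [[0.627, -0.481], [0.657, -0.46], [0.666, -0.426]]
0.12 242 [[0.625, -0.476], [0.65, -0.458], [0.659, -0.43]]
0.14 249 [[0.623, -0.468], [0.64, -0.454], [0.653, -0.437]]
0.16 17 [[0.634, -0.455], [0.638, -0.452], [0.639, -0.449]]
0.18 76 [[0.6, -0.453], [0.621, -0.439], [0.638, -0.421]]
side red 16 [ 0.58777823 -0.41361455  0.18579399]
0.08 109 [[0.604, -0.482], [0.616, -0.475], [0.657, -0.445]]
0.1 196 [[0.606, -0.482], [0.623, -0.473], [0.659, -0.442]]
0.12 189 [[0.612, -0.476], [0.625, -0.466], [0.656, -0.438]]
0.14 179 [[0.618, -0.469], [0.633, -0.457], [0.65, -0.439]]
0.16 16 [[0.632, -0.455], [0.634, -0.453], [0.637, -0.45]]
0.18 64 [[0.596, -0.452], [0.616, -0.436], [0.634, -0.419]]
```

```bash
python3 -m handwheel '[{"tx":2.5,"ty":0.7,"tz":3,"wx":0,"wy":0,"wz":1,"claw":0.7},{"tx":5,"ty":1.4,"tz":6,"wx":0,"wy":0,"wz":2,"claw":0.7},{"tx":7.5,"ty":2,"tz":9,"wx":0,"wy":0,"wz":2.8,"claw":0.7},{"tx":10,"ty":2.7,"tz":12,"wx":0,"wy":0,"wz":2.8,"claw":0.7},{"tx":12,"ty":3.2,"tz":15,"wx":0,"wy":0,"wz":2.8,"claw":0.7},{"tx":12,"ty":3.2,"tz":16.5,"wx":0,"wy":0,"wz":2.8,"claw":0.7},{"tx":12,"ty":3.2,"tz":16.5,"wx":0,"wy":0,"wz":2.8,"claw":0.7},{"tx":12,"ty":3.2,"tz":16.5,"wx":0,"wy":0,"wz":2.8,"claw":0.7}]';python3 - <<'E'
from h import *
goal([.4878,-.1616,.052],74.0)
E
```

```text
clock: 7.8
position: [0.4883, -0.1598, 0.133]
ee_rot: [-0.43, -3.111, -0.0]
force: [0.4, -0.2, 0.8]
width: 0.699
k 0 t cm [-0.01 -0.19  8.1 ] w deg [ 0.  -0.1  0.3] rows>= 2
k 180 t cm [-0.01 -0.19  8.1 ] w deg [ 1.000e-01  0.000e+00 -1.797e+02] rows>= 26
```

```bash
python3 -m handwheel '[{"tx":0,"ty":-0.1,"tz":2.5,"wx":0,"wy":0,"wz":0,"claw":0.7},{"tx":0,"ty":-0.1,"tz":5,"wx":0,"wy":0,"wz":0,"claw":0.7},{"tx":0,"ty":-0.1,"tz":7,"wx":0,"wy":0,"wz":0,"claw":0.7},{"tx":0,"ty":-0.1,"tz":8,"wx":0,"wy":0,"wz":0,"claw":0.7},{"tx":0,"ty":-0.1,"tz":8,"wx":0,"wy":0,"wz":0,"claw":0.7},{"tx":0,"ty":-0.1,"tz":8,"wx":0,"wy":0,"wz":0,"claw":0.2},{"tx":0,"ty":-0.1,"tz":8,"wx":0,"wy":0,"wz":0,"claw":0.2},{"tx":0,"ty":-0.1,"tz":8,"wx":0,"wy":0,"wz":0,"claw":0.2},{"tx":0,"ty":-0.1,"tz":8,"wx":0,"wy":0,"wz":0,"claw":0.2},{"tx":0,"ty":-0.1,"tz":8,"wx":0,"wy":0,"wz":0,"claw":0.2},{"tx":0,"ty":-0.1,"tz":8,"wx":0,"wy":0,"wz":0,"claw":0.2}]' 35;python3 - <<'E'
from h import *
print(R.from_rotvec(sensors.observe()['ee_rot']).as_matrix().round(3))
E
```

```text
clock: 8.72
position: [0.4883, -0.1618, 0.0537]
ee_rot: [0.433, 3.111, 0.0]
force: [-0.1, 0.2, 5.0]
width: 0.324
[[-0.962  0.273  0.001]
 [ 0.273  0.962  0.   ]
 [-0.001  0.    -1.   ]]
```

```bash
python3 -m handwheel '[{"tx":0,"ty":0,"tz":-1.5,"wx":0,"wy":0,"wz":0,"claw":0.2},{"tx":0,"ty":0,"tz":-4,"wx":0,"wy":0,"wz":0,"claw":0.2},{"tx":0,"ty":0,"tz":-7.5,"wx":0,"wy":0,"wz":0,"claw":0.2},{"tx":0,"ty":0,"tz":-11,"wx":0,"wy":0,"wz":0,"claw":0.2},{"tx":0,"ty":0,"tz":-13,"wx":0,"wy":0,"wz":0,"claw":0.2}]';python3 - <<'E'
from h import *
goal([.574,.1354,.185],76.9)
print(sensors.observe()['width'],sensors.observe()['force'])
E
```

```text
clock: 9.13
position: [0.4884, -0.1624, 0.1862]
ee_rot: [0.434, 3.109, -0.0]
force: [0.5, -0.1, -4.0]
width: 0.324
k 0 t cm [-0.09 30.98  0.12] w deg [ 0.   0.1 -2.8] rows>= 8
k 180 t cm [-0.09 30.98  0.12] w deg [  0.2  -0.  177.2] rows>= 25
0.3238110473199383 [ 0.462222   -0.07026883 -4.04539437]
```

```bash
python3 -m handwheel '[{"tx":0,"ty":2,"tz":0,"wx":0,"wy":0,"wz":0,"claw":0.2},{"tx":0,"ty":5,"tz":0,"wx":0,"wy":0,"wz":-0.5,"claw":0.2},{"tx":0,"ty":8.5,"tz":0,"wx":0,"wy":0,"wz":-1,"claw":0.2},{"tx":0,"ty":12,"tz":0,"wx":0,"wy":0,"wz":-1.5,"claw":0.2},{"tx":0,"ty":15.5,"tz":0,"wx":0,"wy":0,"wz":-2,"claw":0.2},{"tx":0,"ty":19,"tz":0,"wx":0,"wy":0,"wz":-2.8,"claw":0.2},{"tx":0,"ty":22.5,"tz":0,"wx":0,"wy":0,"wz":-2.8,"claw":0.2},{"tx":-0.1,"ty":26,"tz":0,"wx":0,"wy":0,"wz":-2.8,"claw":0.2},{"tx":-0.1,"ty":29,"tz":0,"wx":0,"wy":0,"wz":-2.8,"claw":0.2},{"tx":-0.1,"ty":30.5,"tz":0,"wx":0,"wy":0,"wz":-2.8,"claw":0.2},{"tx":-0.1,"ty":31,"tz":0,"wx":0,"wy":0,"wz":-2.8,"claw":0.2},{"tx":-0.1,"ty":31,"tz":0,"wx":0,"wy":0,"wz":-2.8,"claw":0.2}]';python3 - <<'E'
from h import *
s=sensors.observe()
goal([.574,.1354,.115],76.9)
p,d=vision.get_image('scene');q,d2=vision.get_image('side')
cv2.imwrite('pics/s3.png',cv2.resize(np.hstack([p[130:250,230:380],q[110:230,200:350]]),None,fx=2.6,fy=2.6))
for n,pp,dd in(('scene',p,d),('side',q,d2)):
    A=cloud(n,pp,dd)*1000;h=hue(pp)
    m=(h[...,0]>82)&(h[...,0]<98)&(h[...,1]>110)&(A[...,2]>130)&(A[...,2]<230)&(abs(A[...,0]-574)<80)&(abs(A[...,1]-135)<80)
    t=A[m];print(n,m.sum(),np.percentile(t,[2,50,98],axis=0).round(0).tolist())
    # ears: pale
s=sensors.observe();p,d=vision.get_image('wrist');cv2.imwrite('pics/w5.png',p);np.savez('pics/w5.npz',d=d,pos=s['position'],rot=s['ee_rot'])
E
```

```text
clock: 10.13
position: [0.5731, 0.1374, 0.1826]
ee_rot: [-0.353, -3.121, 0.001]
force: [-0.6, -0.2, -3.1]
width: 0.319
k 0 t cm [-0.13 -0.17  6.76] w deg [-0.  -0.1  0.2] rows>= 2
k 180 t cm [-0.13 -0.17  6.76] w deg [ 1.000e-01 -1.000e-01 -1.798e+02] rows>= 26
scene 231 [[565.0, 115.0, 153.0], [598.0, 125.0, 185.0], [606.0, 147.0, 201.0]]
side 71 [[543.0, 115.0, 156.0], [572.0, 122.0, 165.0], [596.0, 130.0, 182.0]]
```

View pics/s3.png

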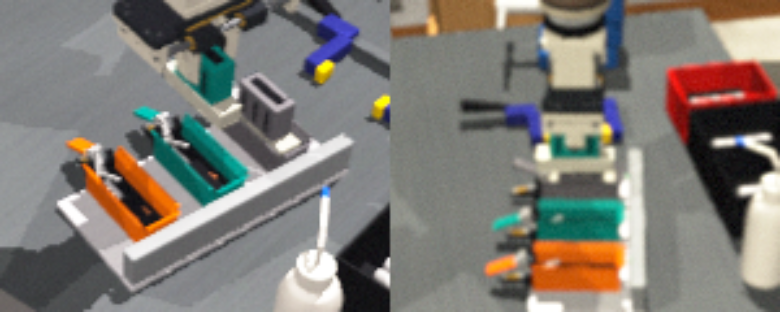

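View pics/w5.png

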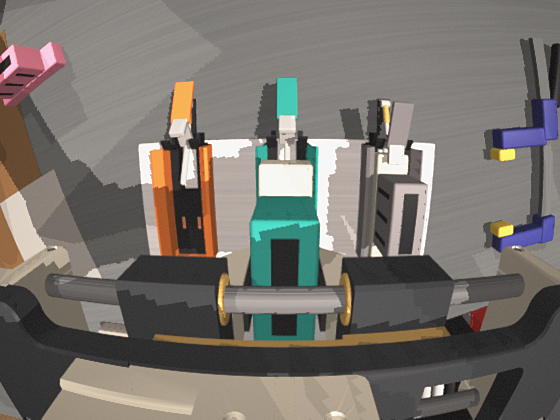

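```bash
cat > al.py <<'E'
from h import *
import sys
tag,lo,hi,Yc=sys.argv[1],int(sys.argv[2]),int(sys.argv[3]),float(sys.argv[4])
z=np.load(f'pics/{tag}.npz');st=dict(position=z['pos'],ee_rot=z['rot']);p=cv2.imread(f'pics/{tag}.png');A=cloud('wrist',p,z['d'],st)*1000;h=hue(p)
a=np.radians(-13.1);ex=np.array([np.cos(a),np.sin(a)]);ey=np.array([-np.sin(a),np.cos(a)])
X=A[...,:2]@ex;Y=A[...,:2]@ey;Z=A[...,2]
vv,uu=np.mgrid[:420,:560]
near=(abs(Y-Yc)<40)&(X>420)&(X<545)&(vv<255)
col=(h[...,0]>=lo)&(h[...,0]<=hi)&(h[...,1]>110)
zt=float(z['pos'][2])*1000-52
r=near&col&(Z>45)&(Z<60)&(X>482)
print('cheek Y',np.percentile(Y[r],[1,99]).round(1),'n',r.sum())
e=near&(abs(Z-(zt+22))<5)&(h[...,1]<70)&(uu>230)&(uu<340)
print('ear Y',np.percentile(Y[e],[2,98]).round(1),'mid',np.mean(np.percentile(Y[e],[2,98])).round(1),'X',np.percentile(X[e],[1,99]).round(1),'z',np.median(Z[e]).round(1),zt+22,'n',e.sum())
for q in (2,98):
    pass
k=np.percentile(X[e],[15,85]);
for x0 in k:
    s=e&(abs(X-x0)<2.5);print('  at X',x0.round(1),np.percentile(Y[s],[4,96]).round(1))
p0=st['position'];print('TCP rack',(p0[:2]*1000@ex).round(1),(p0[:2]*1000@ey).round(1))
E
python3 al.py w5 82 98 262
```

```text
cheek Y [236.2 288.3] n 389
ear Y [247.  275.4] mid 261.2 X [477.1 494.3] z 150.9 152.9212721026438 n 1772
  at X 479.3 [247.4 274.3]
  at X 492.2 [247.6 274.9]
TCP rack 527.7 260.7
```

```bash
python3 -c "
from h import *
goal([.574,.1354,.115],76.9);s=sensors.observe();print(s['position'],s['force'])"
```

```text
k 0 t cm [-0.05  0.17  6.81] w deg [-0.1 -0.  -0.1] rows>= 2
k 180 t cm [-0.05  0.17  6.81] w deg [-0.000e+00  1.000e-01  1.799e+02] rows>= 26
[0.57317264 0.13391429 0.18308435] [ 0.21675565 -1.09004292 -4.13461869]
```

```bash
python3 -m handwheel '[{"tx":-0.05,"ty":0.15,"tz":1,"wx":0,"wy":0,"wz":0,"claw":0.2},{"tx":-0.05,"ty":0.15,"tz":2.5,"wx":0,"wy":0,"wz":0,"claw":0.2},{"tx":-0.05,"ty":0.15,"tz":4,"wx":0,"wy":0,"wz":0,"claw":0.2},{"tx":-0.05,"ty":0.15,"tz":5.5,"wx":0,"wy":0,"wz":0,"claw":0.2},{"tx":-0.05,"ty":0.15,"tz":6.5,"wx":0,"wy":0,"wz":0,"claw":0.2},{"tx":-0.05,"ty":0.15,"tz":7.2,"wx":0,"wy":0,"wz":0,"claw":0.2},{"tx":-0.05,"ty":0.15,"tz":7.8,"wx":0,"wy":0,"wz":0,"claw":0.2},{"tx":-0.05,"ty":0.15,"tz":7.8,"wx":0,"wy":0,"wz":0,"claw":0.2}]'
```

```text
clock: 10.95
position: [0.5739, 0.137, 0.1042]
ee_rot: [-0.358, -3.12, 0.001]
force: [-0.6, -0.2, -3.5]
width: 0.322
```

```bash
python3 -m handwheel '[{"tx":0,"ty":0,"tz":0,"wx":0,"wy":0,"wz":0,"claw":0.2},{"tx":0,"ty":0,"tz":0.6,"wx":0,"wy":0,"wz":0,"claw":0.2},{"tx":0,"ty":0,"tz":1.2,"wx":0,"wy":0,"wz":0,"claw":0.2},{"tx":0,"ty":0,"tz":1.8,"wx":0,"wy":0,"wz":0,"claw":0.2},{"tx":0,"ty":0,"tz":2.2,"wx":0,"wy":0,"wz":0,"claw":0.2},{"tx":0,"ty":0,"tz":2.5,"wx":0,"wy":0,"wz":0,"claw":0.2},{"tx":0,"ty":0,"tz":2.6,"wx":0,"wy":0,"wz":0,"claw":0.2}]' 45
```

```text
clock: 11.53
position: [0.5748, 0.1376, 0.0796]
ee_rot: [0.357, 3.121, 0.001]
force: [-3.1, -1.0, 17.8]
width: 0.319
```

```bash
python3 - <<'E'
from h import *
s=sensors.observe();print(s['position'],s['force'])
p,d=vision.get_image('wrist');cv2.imwrite('pics/w6.png',p)
p,d=vision.get_image('scene');cv2.imwrite('pics/s4.png',cv2.resize(p[130:250,220:380],None,fx=4,fy=4))
print(sensors.observe()['position'],sensors.observe()['force'])
E
```

```text
[0.57481923 0.13760089 0.07958324] [-3.14219038 -1.03346634 17.81233743]
[0.57481565 0.13757676 0.07963272] [ 1.14394315 -0.13207633  4.60477595]
```

View pics/w6.png

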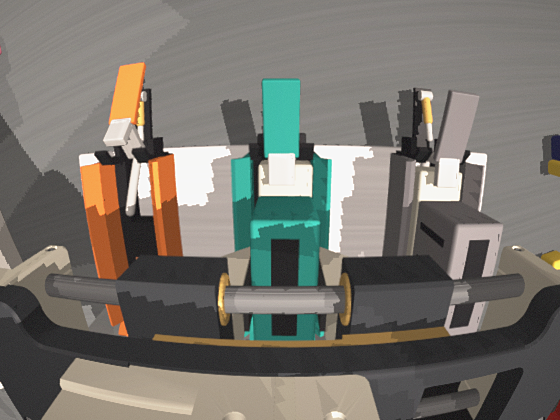

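View pics/s4.png

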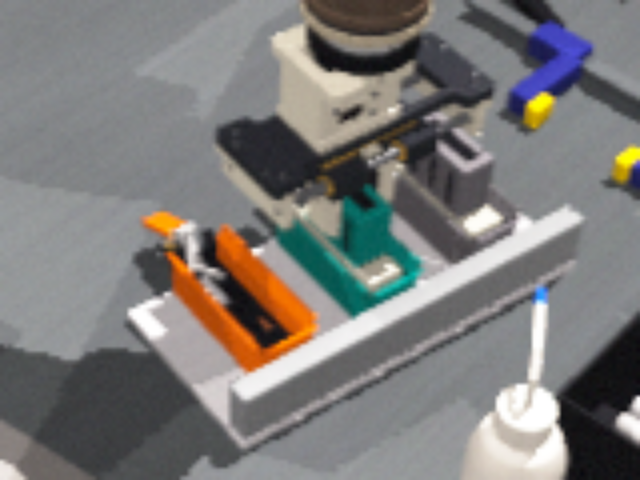

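```bash
python3 -m handwheel '[{"tx":0,"ty":0,"tz":0,"wx":0,"wy":0,"wz":0,"claw":0.6},{"tx":0,"ty":0,"tz":0,"wx":0,"wy":0,"wz":0,"claw":0.6},{"tx":0,"ty":0,"tz":0,"wx":0,"wy":0,"wz":0,"claw":0.6},{"tx":0,"ty":0,"tz":0,"wx":0,"wy":0,"wz":0,"claw":0.6},{"tx":0,"ty":0,"tz":-1.5,"wx":0,"wy":0,"wz":0,"claw":0.6},{"tx":0,"ty":0,"tz":-4,"wx":0,"wy":0,"wz":0,"claw":0.6},{"tx":0,"ty":0,"tz":-8,"wx":0,"wy":0,"wz":0,"claw":0.6},{"tx":0,"ty":0,"tz":-12,"wx":0,"wy":0,"wz":0,"claw":0.6},{"tx":0,"ty":-3,"tz":-15,"wx":0,"wy":0,"wz":0,"claw":0.6},{"tx":0,"ty":-6,"tz":-18,"wx":0,"wy":0,"wz":0,"claw":0.6}]';python3 - <<'E'
from h import *
goal([.56,-.26,.27],116.8)
print(sensors.observe()['joints'])
E
```

```text
clock: 12.47
position: [0.561, 0.0812, 0.2598]
ee_rot: [0.351, 3.121, 0.001]
force: [0.7, 0.3, -0.5]
width: 0.603
k 0 t cm [ -7.48 -33.29  -1.04] w deg [  0.    0.1 -39.6] rows>= 9
k 180 t cm [ -7.48 -33.29  -1.04] w deg [ 1.000e-01 -0.000e+00  1.404e+02] rows>= 20
[-0.58188011  0.33598387  0.46311665  1.71988686 -0.16473003  1.12332705
  1.27732702]
```

```bash
python3 -m handwheel '[{"tx":-1,"ty":-3,"tz":-1,"wx":0,"wy":0,"wz":7,"claw":0.6},{"tx":-2,"ty":-6,"tz":-1,"wx":0,"wy":0,"wz":14,"claw":0.6},{"tx":-3,"ty":-9,"tz":-1,"wx":0,"wy":0,"wz":21,"claw":0.6},{"tx":-4,"ty":-12,"tz":-1,"wx":0,"wy":0,"wz":28,"claw":0.6},{"tx":-5,"ty":-15,"tz":-1,"wx":0,"wy":0,"wz":35,"claw":0.6},{"tx":-6,"ty":-18,"tz":-1,"wx":0,"wy":0,"wz":42,"claw":0.6},{"tx":-7,"ty":-21,"tz":-1,"wx":0,"wy":0,"wz":49,"claw":0.6},{"tx":-7,"ty":-24,"tz":-1,"wx":0,"wy":0,"wz":56,"claw":0.6},{"tx":-7,"ty":-27,"tz":-1,"wx":0,"wy":0,"wz":63,"claw":0.6},{"tx":-7,"ty":-30,"tz":-1,"wx":0,"wy":0,"wz":70,"claw":0.6},{"tx":-7,"ty":-32,"tz":-1,"wx":0,"wy":0,"wz":77,"claw":0.6},{"tx":-7,"ty":-33,"tz":-1,"wx":0,"wy":0,"wz":84,"claw":0.6}]';python3 - <<'E'
from h import *
goal([.50,-.357,.25],-63.2)
print(sensors.observe()['joints'])
E
```

```text
clock: 13.47
position: [0.553, -0.2607, 0.2683]
ee_rot: [2.364, 2.068, -0.001]
force: [-0.3, -0.3, -0.5]
width: 0.6
k 0 t cm [-10.24  -3.98   1.84] w deg [ 0.   0.1 55.6] rows>= 8
k 180 t cm [-10.24  -3.98   1.84] w deg [-1.000e-01  0.000e+00 -1.244e+02] rows>= 18
[-0.22215639  0.48900901  0.87746161  1.61677432 -0.39332371  1.22287817
  0.60083732]
```

```bash
python3 -m handwheel '[{"tx":-2,"ty":-1,"tz":0,"wx":0,"wy":0,"wz":7,"claw":0.6},{"tx":-4,"ty":-2,"tz":0,"wx":0,"wy":0,"wz":14,"claw":0.6},{"tx":-6,"ty":-3,"tz":0,"wx":0,"wy":0,"wz":21,"claw":0.6},{"tx":-8,"ty":-4,"tz":0.5,"wx":0,"wy":0,"wz":28,"claw":0.6},{"tx":-10,"ty":-4,"tz":1,"wx":0,"wy":0,"wz":35,"claw":0.6},{"tx":-10.2,"ty":-4,"tz":1.5,"wx":0,"wy":0,"wz":42,"claw":0.6},{"tx":-10.2,"ty":-4,"tz":1.8,"wx":0,"wy":0,"wz":49,"claw":0.6},{"tx":-10.2,"ty":-4,"tz":1.8,"wx":0,"wy":0,"wz":55.5,"claw":0.6},{"tx":-10.2,"ty":-4,"tz":1.8,"wx":0,"wy":0,"wz":55.5,"claw":0.6},{"tx":-10.2,"ty":-4,"tz":1.8,"wx":0,"wy":0,"wz":55.5,"claw":0.6}]';python3 - <<'E'
from h import *
s=sensors.observe();p,d=vision.get_image('wrist');cv2.imwrite('pics/w7.png',p);np.savez('pics/w7.npz',d=d,pos=s['position'],rot=s['ee_rot'])
goal([.5002,-.3573,.052],-63.2)
print(sensors.observe()['joints'])
p,d=vision.get_image('scene');cv2.imwrite('pics/s5.png',p)
E
```

```text
clock: 14.3
position: [0.5026, -0.3533, 0.2498]
ee_rot: [-3.05, -0.751, 0.001]
force: [-0.2, -1.0, 0.3]
width: 0.599
k 0 t cm [-0.39  0.24 19.8 ] w deg [-0.   0.   0.9] rows>= 5
k 180 t cm [-0.39  0.24 19.8 ] w deg [  -0.    -0.  -179.1] rows>= 26
[-0.15618715  0.6078848   1.11739499  1.64271656 -0.56974675  1.25738481
 -0.01318016]
```

View pics/w7.png

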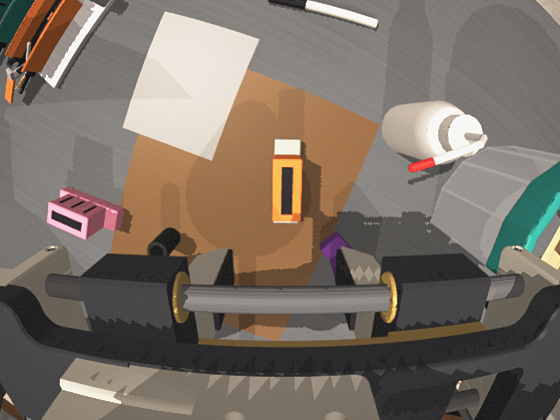

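View pics/s5.png

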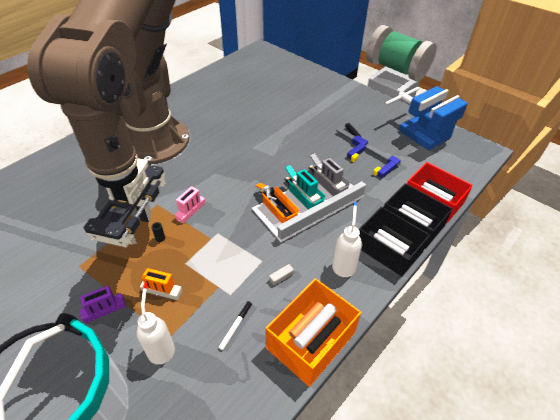

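```bash
sed -i 's/^    for c,lo/    for c,lo/; s/t=A\[m\];/t=A[m]\n        if len(t)<50: continue\n       /' pk.py; python3 pk.py w7
```

```text
orange 1380 z [68.1 69.7 71. ] [ 509.7 -353.6] [65.3 30.1] 25.9 | all [ 508.7 -353.9] [100.4  31.1] 26.9 ear z 21.5 423
```

```bash
python3 -m handwheel '[{"tx":-0.2,"ty":0.2,"tz":3,"wx":0,"wy":0,"wz":0.5,"claw":0.6},{"tx":-0.4,"ty":0.3,"tz":6,"wx":0,"wy":0,"wz":0.7,"claw":0.6},{"tx":-0.4,"ty":0.3,"tz":9,"wx":0,"wy":0,"wz":0.7,"claw":0.6},{"tx":-0.4,"ty":0.3,"tz":12,"wx":0,"wy":0,"wz":0.7,"claw":0.6},{"tx":-0.4,"ty":0.3,"tz":14,"wx":0,"wy":0,"wz":0.7,"claw":0.6},{"tx":-0.4,"ty":0.3,"tz":14.5,"wx":0,"wy":0,"wz":0.7,"claw":0.6},{"tx":-0.4,"ty":0.3,"tz":14.5,"wx":0,"wy":0,"wz":0.7,"claw":0.6}]';python3 - <<'E'
from h import *
goal([.5003,-.3579,.052],-63.3)
p,d=vision.get_image('scene');cv2.imwrite('pics/s6.png',cv2.resize(p[180:380,50:270],None,fx=2.7,fy=2.7))
E
```

```text
clock: 14.98
position: [0.5, -0.3574, 0.1042]
ee_rot: [-3.054, -0.729, 0.002]
force: [1.4, -0.8, 0.8]
width: 0.601
k 0 t cm [0.01 0.07 5.22] w deg [-0.1  0.   0.2] rows>= 2
k 180 t cm [0.01 0.07 5.22] w deg [-1.000e-01 -2.000e-01 -1.798e+02] rows>= 26
```

View pics/s6.png

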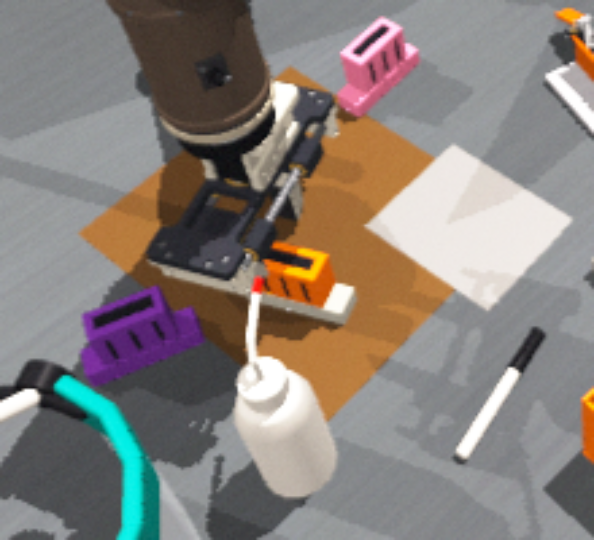

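```bash
python3 -m handwheel '[{"tx":0,"ty":0.05,"tz":1.5,"wx":0,"wy":0,"wz":0,"claw":0.6},{"tx":0,"ty":0.05,"tz":3,"wx":0,"wy":0,"wz":0,"claw":0.6},{"tx":0,"ty":0.05,"tz":4.5,"wx":0,"wy":0,"wz":0,"claw":0.6},{"tx":0,"ty":0.05,"tz":5.1,"wx":0,"wy":0,"wz":0,"claw":0.6},{"tx":0,"ty":0.05,"tz":5.1,"wx":0,"wy":0,"wz":0,"claw":0.6},{"tx":0,"ty":0.05,"tz":5.1,"wx":0,"wy":0,"wz":0,"claw":0.2},{"tx":0,"ty":0.05,"tz":5.1,"wx":0,"wy":0,"wz":0,"claw":0.2},{"tx":0,"ty":0.05,"tz":5.1,"wx":0,"wy":0,"wz":0,"claw":0.2},{"tx":0,"ty":0.05,"tz":5.1,"wx":0,"wy":0,"wz":0,"claw":0.2},{"tx":0,"ty":0.05,"tz":5.1,"wx":0,"wy":0,"wz":0,"claw":0.2}]' 45;python3 - <<'E'
from h import *
print(sensors.observe()['joints'])
p,d=vision.get_image('scene');cv2.imwrite('pics/s7.png',cv2.resize(p[180:380,50:270],None,fx=2.7,fy=2.7))
E
```

```text
clock: 15.87
position: [0.5008, -0.3585, 0.0546]
ee_rot: [3.056, 0.727, 0.001]
force: [-1.5, 2.0, 2.5]
width: 0.323
[-0.0336443   0.80623942  0.91808445  1.82807659 -0.799672    0.92703971
  0.15132125]
```

View pics/s7.png

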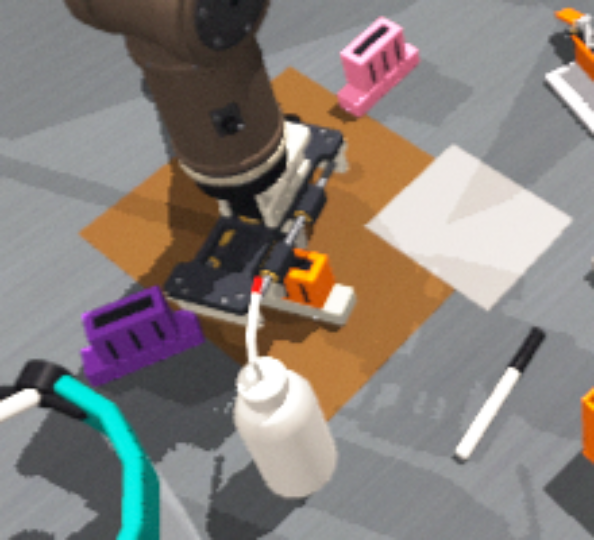

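```bash
python3 -m handwheel '[{"tx":0,"ty":0,"tz":-1.5,"wx":0,"wy":0,"wz":0,"claw":0.2},{"tx":0,"ty":0,"tz":-4,"wx":0,"wy":0,"wz":0,"claw":0.2},{"tx":0,"ty":0,"tz":-7.5,"wx":0,"wy":0,"wz":0,"claw":0.2},{"tx":0,"ty":0,"tz":-11,"wx":0,"wy":0,"wz":0,"claw":0.2},{"tx":0,"ty":0,"tz":-14.5,"wx":0,"wy":0,"wz":0,"claw":0.2},{"tx":0,"ty":0,"tz":-16.5,"wx":0,"wy":0,"wz":0,"claw":0.2}]';python3 - <<'E'
from h import *
goal([.543,.0453,.20],-103.1)
s=sensors.observe();print(s['joints'],s['force'])
E
```

```text
clock: 16.42
position: [0.5006, -0.3597, 0.2238]
ee_rot: [3.054, 0.725, 0.003]
force: [0.2, -0.0, -3.4]
width: 0.323
k 0 t cm [ 21.98 -34.29   2.29] w deg [ 0.2 -0.1 39.8] rows>= 10
k 180 t cm [ 21.98 -34.29   2.29] w deg [   0.2    0.2 -140.2] rows>= 20
[-0.13509458  0.63236387  1.09885332  1.675775   -0.5986343   1.20802526
  0.00191747] [ 0.16422871 -0.01970172 -3.38360893]
```

```bash
python3 -m handwheel '[{"tx":1.3,"ty":-2,"tz":0,"wx":0,"wy":0,"wz":3,"claw":0.2},{"tx":3.2,"ty":-5,"tz":0,"wx":0,"wy":0,"wz":7,"claw":0.2},{"tx":5.2,"ty":-8,"tz":0,"wx":0,"wy":0,"wz":11,"claw":0.2},{"tx":7.2,"ty":-11.2,"tz":0,"wx":0,"wy":0,"wz":15,"claw":0.2},{"tx":9.2,"ty":-14.4,"tz":0,"wx":0,"wy":0,"wz":19,"claw":0.2},{"tx":11.2,"ty":-17.5,"tz":0,"wx":0,"wy":0,"wz":23,"claw":0.2},{"tx":13.2,"ty":-20.6,"tz":0,"wx":0,"wy":0,"wz":27,"claw":0.2},{"tx":15.2,"ty":-23.8,"tz":0,"wx":0,"wy":0,"wz":31,"claw":0.2},{"tx":17.2,"ty":-26.9,"tz":0,"wx":0,"wy":0,"wz":35,"claw":0.2},{"tx":19.2,"ty":-30,"tz":0,"wx":0,"wy":0,"wz":39,"claw":0.2},{"tx":21,"ty":-32.7,"tz":1,"wx":0,"wy":0,"wz":39.8,"claw":0.2},{"tx":22,"ty":-34.3,"tz":2,"wx":0,"wy":0,"wz":39.8,"claw":0.2}]';python3 - <<'E'
from h import *
goal([.543,.0453,.185],-103.1)
s=sensors.observe();print(s['joints'],s['force'])
E
```

```text
clock: 17.42
position: [0.5431, 0.0515, 0.1994]
ee_rot: [-3.12, 0.351, -0.0]
force: [1.0, 1.8, -2.5]
width: 0.327
k 0 t cm [0.13 0.61 1.44] w deg [-0.1  0.   0.3] rows>= 1
k 180 t cm [0.13 0.61 1.44] w deg [  -0.    -0.2 -179.7] rows>= 26
[-1.00275883  0.62912867  1.27162052  1.88203354 -0.66749326  1.14609048
 -1.27705605] [ 0.97338834  1.80233699 -2.47850679]
```

```bash
python3 -m handwheel '[{"tx":0,"ty":0,"tz":0,"wx":0,"wy":0,"wz":0,"claw":0.2},{"tx":0,"ty":0,"tz":0,"wx":0,"wy":0,"wz":0,"claw":0.2}]';python3 - <<'E'
from h import *
goal([.543,.0453,.185],-103.1)
s=sensors.observe();print(s['joints'],s['force'],np.abs(s['dq']).max())
p,d=vision.get_image('scene');q,d2=vision.get_image('side')
cv2.imwrite('pics/s8.png',cv2.resize(np.hstack([p[110:250,200:360],q[110:250,200:360]]),None,fx=2.5,fy=2.5))
E
```

```text
clock: 17.58
position: [0.542, 0.0476, 0.1987]
ee_rot: [3.121, -0.353, -0.002]
force: [-1.0, -1.5, -3.3]
width: 0.323
k 0 t cm [0.15 0.2  1.37] w deg [0.1 0.1 0.2] rows>= 1
k 180 t cm [0.15 0.2  1.37] w deg [-1.000e-01  1.000e-01 -1.798e+02] rows>= 26
[-0.99839628  0.6297064   1.27256359  1.88430922 -0.6651512   1.14522008
 -1.27265037] [-0.97102329 -1.49823947 -3.28773802] 0.039938444856670675
```

View pics/s8.png

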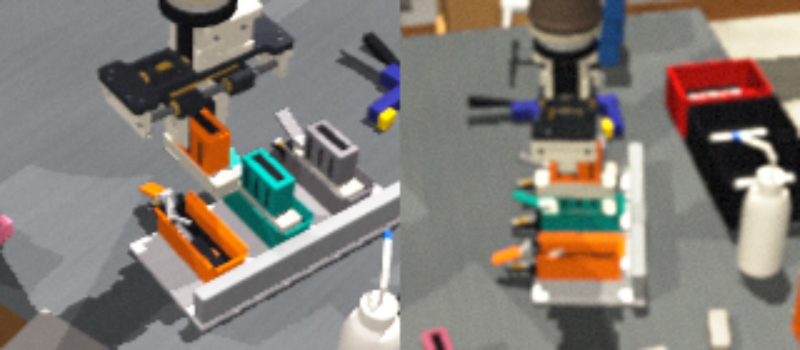

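```bash
python3 - <<'E'
from h import *
a=np.radians(-13.1);ex=np.array([np.cos(a),np.sin(a)]);ey=np.array([-np.sin(a),np.cos(a)])
s=sensors.observe();print('TCP',s['position'],s['position'][:2]@ex*1000,s['position'][:2]@ey*1000)
for n in('scene','side'):
    p,d=vision.get_image(n);A=cloud(n,p,d)*1000;h=hue(p);X=A[...,:2]@ex;Y=A[...,:2]@ey;Z=A[...,2]
    m=(abs(X-528)<70)&(abs(Y-167)<40)&(Z>135)&(Z<225)
    o=m&(h[...,0]>3)&(h[...,0]<24)&(h[...,1]>110)
    f=m&(h[...,1]<70)&(h[...,2]>110)&(Z<170)
    for nm,k in(('orange',o),('foot',f)):
        print(n,nm,k.sum(),'X',np.percentile(X[k],[1,50,99]).round(1),'Y',np.percentile(Y[k],[1,50,99]).round(1),'Z',np.percentile(Z[k],[1,50,99]).round(1))
goal([.543,.0453,.185],-103.1)
E
```

```text
TCP [0.54242657 0.04525632 0.19959477] 518.0530441436624 167.02025641143067
scene orange 326 X [515.2 552.  561.6] Y [150.1 159.3 181.4] Z [168.5 202.8 217.9]
scene foot 224 X [479.  561.6 577.9] Y [150.6 153.4 180.9] Z [145.9 160.1 169.5]
side orange 163 X [495.7 536.8 558.9] Y [147.7 153.4 170.9] Z [166.  183.9 216.7]
side foot 194 X [478.4 523.8 574.9] Y [148.  154.4 181.8] Z [146.8 159.5 169.5]
k 0 t cm [ 0.03 -0.03  1.47] w deg [-0.  -0.  -0.1] rows>= 1
k 180 t cm [ 0.03 -0.03  1.47] w deg [-1.000e-01  0.000e+00  1.799e+02] rows>= 26
```

```bash
python3 -m handwheel '[{"tx":0,"ty":0,"tz":1.5,"wx":0,"wy":0,"wz":0,"claw":0.2},{"tx":0,"ty":0,"tz":3,"wx":0,"wy":0,"wz":0,"claw":0.2},{"tx":0,"ty":0,"tz":4.5,"wx":0,"wy":0,"wz":0,"claw":0.2},{"tx":0,"ty":0,"tz":6,"wx":0,"wy":0,"wz":0,"claw":0.2},{"tx":0,"ty":0,"tz":7,"wx":0,"wy":0,"wz":0,"claw":0.2},{"tx":0,"ty":0,"tz":7.5,"wx":0,"wy":0,"wz":0,"claw":0.2},{"tx":0,"ty":0,"tz":7.5,"wx":0,"wy":0,"wz":0,"claw":0.2},{"tx":0,"ty":0,"tz":7.5,"wx":0,"wy":0,"wz":0,"claw":0.2}]';python3 - <<'E'
from h import *
goal([.543,.0453,.0806],-103.1)
s=sensors.observe();print(s['joints'],s['force'])
E
```

```text
clock: 18.45
position: [0.543, 0.0463, 0.1246]
ee_rot: [3.121, -0.358, 0.001]
force: [0.4, 0.7, -3.0]
width: 0.324
k 0 t cm [0.02 0.1  4.4 ] w deg [-0. -0.  0.] rows>= 2
k 180 t cm [0.02 0.1  4.4 ] w deg [   0.   -0. -180.] rows>= 26
[-0.92647404  0.70541382  1.16396649  1.96150877 -0.77665865  1.01503438
 -1.19195709] [ 0.43498257  0.73979862 -2.99780411]
```

```bash
python3 -m handwheel '[{"tx":0,"ty":0.05,"tz":0.8,"wx":0,"wy":0,"wz":0,"claw":0.2},{"tx":0,"ty":0.05,"tz":1.6,"wx":0,"wy":0,"wz":0,"claw":0.2},{"tx":0,"ty":0.05,"tz":2.2,"wx":0,"wy":0,"wz":0,"claw":0.2},{"tx":0,"ty":0.05,"tz":2.8,"wx":0,"wy":0,"wz":0,"claw":0.2},{"tx":0,"ty":0.05,"tz":3.4,"wx":0,"wy":0,"wz":0,"claw":0.2},{"tx":0,"ty":0.05,"tz":3.9,"wx":0,"wy":0,"wz":0,"claw":0.2},{"tx":0,"ty":0.05,"tz":4.3,"wx":0,"wy":0,"wz":0,"claw":0.2},{"tx":0,"ty":0.05,"tz":4.6,"wx":0,"wy":0,"wz":0,"claw":0.2},{"tx":0,"ty":0.05,"tz":4.6,"wx":0,"wy":0,"wz":0,"claw":0.2}]';python3 - <<'E'
from h import *
p,d=vision.get_image('scene');q,d2=vision.get_image('side')
cv2.imwrite('pics/s9.png',cv2.resize(np.hstack([p[130:250,220:340],q[130:250,220:340]]),None,fx=3.3,fy=3.3))
E
```

```text
clock: 19.2
position: [0.5433, 0.0465, 0.08]
ee_rot: [-3.119, 0.357, -0.002]
force: [-6.0, 3.2, 31.0]
width: 0.318
```

View pics/s9.png

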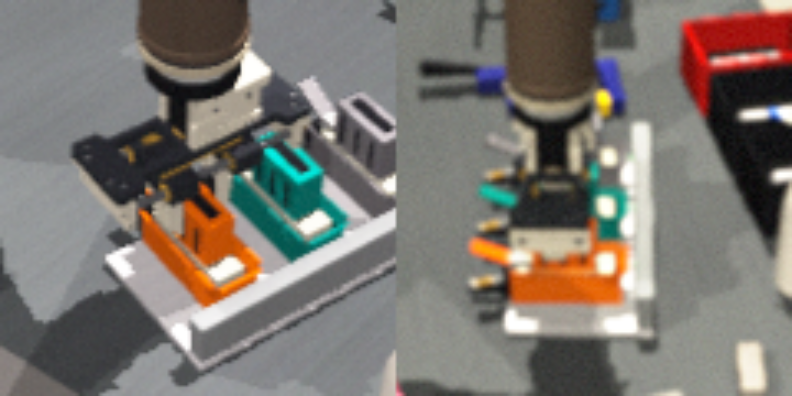

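```bash
python3 -m handwheel '[{"tx":0,"ty":0,"tz":-0.2,"wx":0,"wy":0,"wz":0,"claw":0.6},{"tx":0,"ty":0,"tz":-0.2,"wx":0,"wy":0,"wz":0,"claw":0.6},{"tx":0,"ty":0,"tz":-0.2,"wx":0,"wy":0,"wz":0,"claw":0.6},{"tx":0,"ty":0,"tz":-0.2,"wx":0,"wy":0,"wz":0,"claw":0.6},{"tx":0,"ty":0,"tz":-1.5,"wx":0,"wy":0,"wz":0,"claw":0.6},{"tx":0,"ty":0,"tz":-4,"wx":0,"wy":0,"wz":0,"claw":0.6},{"tx":0,"ty":0,"tz":-8,"wx":0,"wy":0,"wz":0,"claw":0.6},{"tx":0,"ty":0,"tz":-12,"wx":0,"wy":0,"wz":0,"claw":0.6},{"tx":-2,"ty":0,"tz":-15,"wx":0,"wy":0,"wz":0,"claw":0.6},{"tx":-6,"ty":0,"tz":-18,"wx":0,"wy":0,"wz":0,"claw":0.6},{"tx":-10,"ty":0,"tz":-20,"wx":0,"wy":0,"wz":0,"claw":0.6},{"tx":-13,"ty":0,"tz":-21,"wx":0,"wy":0,"wz":0,"claw":0.6}]';python3 - <<'E'
from h import *
p,d=vision.get_image('scene');q,d2=vision.get_image('side')
cv2.imwrite('pics/s10.png',cv2.resize(np.hstack([p[130:250,220:370],q[130:250,220:340]]),None,fx=2.9,fy=2.9))
s=sensors.observe();p,d=vision.get_image('wrist');cv2.imwrite('pics/w8.png',p);np.savez('pics/w8.npz',d=d,pos=s['position'],rot=s['ee_rot']);print(s['joints'])
E
```

```text
clock: 20.3
position: [0.4348, 0.071, 0.2825]
ee_rot: [3.119, -0.362, -0.002]
force: [-2.5, 1.2, 1.9]
width: 0.6
[-1.41460535  0.1353596   1.30624343  1.99143913 -0.1568282   1.12088012
 -1.8388421 ]
```

View pics/s10.png

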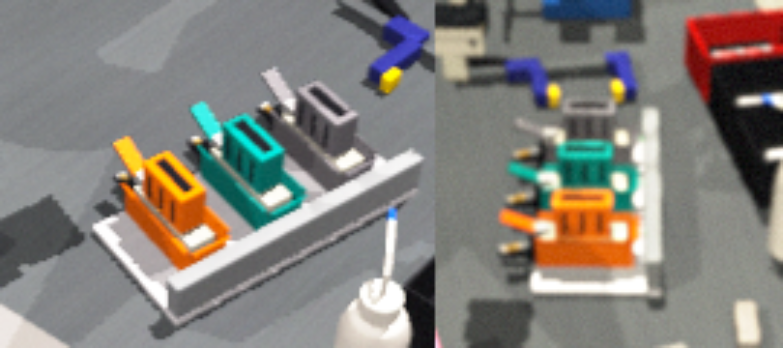

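View pics/w8.png

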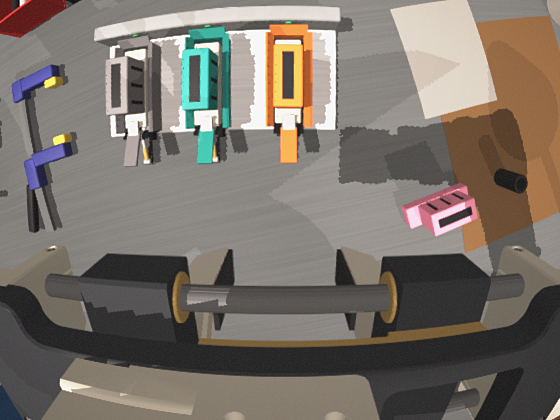

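```bash
python3 - <<'E'
from h import *
a=np.radians(-13.1);ex=np.array([np.cos(a),np.sin(a)]);ey=np.array([-np.sin(a),np.cos(a)])
z=np.load('pics/w8.npz');st=dict(position=z['pos'],ee_rot=z['rot']);p=cv2.imread('pics/w8.png');A=cloud('wrist',p,z['d'],st)*1000;h=hue(p)
X=A[...,:2]@ex;Y=A[...,:2]@ey;Z=A[...,2]
for c,yc in(('orange',167.2),('teal',262),('grey',357)):
    n=(abs(Y-yc)<25)
    t=n&(abs(X-528)<50)&(Z>88)&(Z<104); r=cv2.minAreaRect(np.c_[X[t],Y[t]].astype(np.float32))
    tab=n&(abs(Y-yc)<8)&(X>434)&(X<446)&(Z>20)
    ears=n&(abs(Y-yc)<12)&(X>565)&(X<577)&(Z<80)
    print(c,t.sum(),'top z',np.percentile(Z[t],[5,50,95]).round(1),np.round(r[0],1),np.round(r[1],1),round(r[2],1),'tab z at X 440',np.median(Z[tab]).round(1),'far ear z',np.median(Z[ears]).round(1))
s=sensors.observe();print(s['clock'],np.abs(s['dq']).max(),s['force'])
E
```

```text
orange 1863 top z [94.2 95.8 97.2] [528.1 168. ] [66.3 30.1] 0.2 tab z at X 440 350.6 far ear z 47.6
teal 1762 top z [93.3 95.7 97.2] [527.7 263.8] [30.8 65.8] 89.8 tab z at X 440 204.6 far ear z 47.6
grey 1438 top z [91.2 95.5 97.2] [529.8 357. ] [66.6 31.4] 0.3 tab z at X 440 67.8 far ear z 47.4
20.45 0.13590198400978243 [-0.2069162   0.21591039 -0.24076329]
```

```bash
python3 - <<'E'
from h import *
a=np.radians(-13.1);ex=np.array([np.cos(a),np.sin(a)]);ey=np.array([-np.sin(a),np.cos(a)])
z=np.load('pics/w8.npz');st=dict(position=z['pos'],ee_rot=z['rot']);p=cv2.imread('pics/w8.png');A=cloud('wrist',p,z['d'],st)*1000
X=A[...,:2]@ex;Y=A[...,:2]@ey;Z=A[...,2]
for yc in(167.2,262,357):
    k=(abs(Y-yc)<7)&(Z>15)&(Z<100)
    print(yc,[(x,np.median(Z[k&(abs(X-x)<2)]).round(1)) for x in(437,442,450,460)])
arm.sign_off(); print(sensors.observe()['clock'])
E
```

```text
167.2 [(437, np.float64(69.9)), (442, np.float64(67.8)), (450, np.float64(64.6)), (460, np.float64(60.2))]
262 [(437, np.float64(69.4)), (442, np.float64(67.6)), (450, np.float64(64.2)), (460, np.float64(60.0))]
357 [(437, np.float64(69.5)), (442, np.float64(66.8)), (450, np.float64(63.9)), (460, np.float64(59.8))]
the job is handed in; nothing more can be done
the job is handed in; nothing more can be done
```

Both packs are home in the docks of their own colour with the latches shut over them, and I handed the job in at about 20.5 s of the 67 s allowed. I pressed both latch tabs open first, then lowered in and pushed home the teal pack, then the orange one, released both and backed the arm away.

Last wrist-camera checks, each against what it should be:

| Check | Orange | Teal | Expected |
|---|---|---|---|
| Pack top height | 95.8 mm | 95.7 mm | 96 mm |
| Offset from my seat estimate, along / across the dock | 0.2 / 0.8 mm | 0.6 / 1.8 mm | within 6 / 5 mm |
| Angle to dock | 0.2° | 0.2° | within 0.08 rad (4.6°) |
| Latch tab height, at the press point | 67.8 mm | 67.6 mm | 67.5 mm when shut |

- **Latches:** both tabs also match the untouched grey dock's tab, so I read the latches as shut. I had no direct reading of the latch angles.
- **Grey pack and bystanders:** the grey pack shows fully seated, with its top at 95.5 mm. I saw nothing disturbed in the pictures, but I did not measure the bystanders' displacement. The closest pass was beside the red-tipped wash bottle while gripping the orange pack, and it had not shifted in the pictures just before and after that grip.
- **Checks that disagreed:** the first tab-height calculation gave nonsense for orange and teal because gripper pixels were included. I filtered those out and repeated it to get the values above. The tab tops also begin lower than a 42 mm tab centred on the stated point would suggest, but pressing there opened both latches.

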